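# Fill the hot casserole with potatoes

### The arm

A 6-joint arm with a two-finger parallel gripper is mounted at the origin on the work surface. World frame = base frame: x ahead of the robot, y to its left, z up, the work surface at z = 0. Lengths are in m, angles in rad, forces in N, time in s.
With the tool pointing down it reaches from about 0.275 to 0.75 m from the base axis. Payload 10.2 kg.
Tool frame: the origin (TCP) lies at the very end of the fingers, on their centre line; the grasp point (between the pads) lies 19 mm behind it; z points along the fingers, y is the direction in which the jaws open and shut (so a half turn about z gives the same grasp; the last joint's range is limited). The gripper opens to 88 mm and grips with 3 to 60 N. Pads are 18 mm wide; open, the fingers measure 123 mm over their backs; the gripper's body (75 mm by 187 mm) begins 45 mm behind the grasp point.
Start: joints at [0.99, 0.313, 1.498, -0, 1.331, -0.223], TCP at [0.184, 0.492, 0.239] pointing down, gripper open.
Joint ranges: [-2.94, 2.94], [-0.97, 2.17], [0.19, 2.56], [-1.23, 4.37], [0.02, 3.11], [-2.88, 2.88]. Speed limits (rad/s): [2.39, 2.39, 3.01, 3.14, 3.14, 3.14].

### API

Orientations are given as a 3x3 rotation matrix whose columns are the frame's x, y, z axes.
In Python, from station import bot gives the robot as it stands.
- The arm moves only by the shell command python3 -m jog 'ROWS' [FORCE]. ROWS is JSON, a list of rows, each an object of numbers: "wx", "wy", "wz": the turn, a rotation vector about the tool's x, y, z in rad; "tx", "ty", "tz": the shift along the tool's x, y, z in m; "fingers": the opening, from 0 (shut) to 1 (fully open). In form: [{"wx": .., "wy": .., "wz": .., "tx": .., "ty": .., "tz": .., "fingers": ..}, ...]. A call has 1 to 12 rows; each row is the pose to reach, as a shift and turn from the pose measured when the call began, along the tool's axes at that moment; what a row does not reach only later rows make up. A row lasts 1/12 s, in which the tool goes at most 41.7 mm and 7.16 degrees, less where a joint would pass 70% of its speed; a pose out of reach is approached as far as the arm can. A call with a gripper value outside its range is refused whole. The fingers move at their own pace and stop on an object; FORCE is the grip in N (left out, the last holds). Time passes only in rows, so rows that repeat a pose let the fingers close. It gives the time, the measured TCP pose, the force and the opening at its end, in the units of the state.
- bot.get_state(): the state, without advancing time (a new reading comes with each control period).
- bot.snapshot(name): name is "scene" or "top"; returns the picture (420x560x3 uint8, red, green, blue); there is no depth.
- bot.camera_params(name): a dict with "mtx" (3x3 intrinsics, pixels), "extrinsics" (4x4, takes a point from world to camera coordinates). Camera axes: x right, y up, looking along -z (the intrinsics and any distortion apply to the point x, -y, -z); pixel columns grow to the right and rows downward; lengths in m; the calibration is good to about 2 mm. A picture is of the moment at which its call begins. camera_params takes no time and is no camera call.
- bot.hand_in(): hands the job in, once; it reports no verdict.
Trained networks look in the newest picture that a camera, given by its name, has taken for a name from the list of things; names that differ only in an ending like _2 or _b are one class to them, and where a whole thing is asked for, a point or a joint stands for the part that bears it (a point fixed in the world has none). Each returns a list of dicts, best first, with "score" (0 to 1); they miss things now and then, are a little off and sometimes report something else, mostly with a low value. They report only what shows in the picture. A call takes as long as a camera call.
- bot.look_for(query, camera): "location" ([x, y, z] in m, in world coordinates, good to about 4 mm: the middle of the surface that is visible of it).
- bot.cut_out(query, camera): "pixels" (420x560 bool, what is visible of it).
- bot.landmark_of(query, camera): "location" ([x, y, z] in m, in world coordinates, good to about 4 mm: a listed point, or the origin of a listed thing).
The state is a dict: "clock": time; "joints": joint angles; "qd": joint speeds; "joint_efforts": joint torques, N m; "eef_pos": TCP position; "ee_rot": TCP orientation; "contact_force": force on the tool from outside, world axes, zero at the start; "ft_torque": the same for the moment, N m; "grip_width": finger opening in m.
Only numpy, scipy, OpenCV 4.12 (cv2) and the standard library are available. Lean on these libraries where they do the work, as an engineer would, in place of code of your own. Each camera call takes 0.05 s, during which the arm holds its last target. There are 200 camera calls.

### The job

Fill the hot casserole: with the lid lifter hooked under its loop, lift the lid off, keep it level and lay it on the open trivet, put every potato into the casserole, and set the lid back on squarely with the lifter. Then hang the lifter back in its stand and fold the trivet up, first the leg on the short lug flat against the spine, then the leg on the long lug over it. The lid is hot, so never touch it with the gripper or let it drop or tip, and leave everything else on the shelf where it stands.

Things in the scene. Friction and masses are not known exactly. Their poses are not given: they have to be found in the camera images.
- casserole: Round dark shallow casserole, 220 mm across outside, 210 inside, fixed on a square stone slab 200 x 200 x 8 mm. Origin: underside of the slab at the centre, on the shelf; z up. Inner floor 14 mm, rim 68 mm above the shelf. Two lug handles stick out 28 mm along +-y at 51 mm height. How far it is turned does not matter; it does not move.
- lid: Hot round lid, 226 mm across, 0.45 to 0.7 kg. Origin: centre of its rim's underside, at the height of the casserole's rim when on; z up. A locating lip, 200 mm across, reaches 6 mm below the origin (5 mm play all round in the casserole). The domed top reaches 12 mm above the origin. A steel loop handle stands on it in its y-z plane (see lid_loop). Never touch it with the gripper.
- lid_loop (a point): Middle of the loop's level round bar, at lid x = y = 0, z = 50 mm; same axes as the lid. The bar is 10 mm thick and runs along the lid's y between two upright legs at y = +-40 mm (70 mm clear width); 33 mm clear height below the bar. It can be hooked from either side.
- lifter: Lid lifter, 0.25 kg, hanging in its stand at the start. Origin: middle of its wooden T-handle, a bar 18 (x) x 110 (y) x 22 mm (z); z up in use. The steel stem leaves the underside, cranks 20 mm to -x and runs down to a cross rod at z = -104 mm; from there two prongs, 8 mm thick, at y = +-18 mm, run along +x (see lifter_saddle). Lowest point z = -112 mm.
- lifter_saddle (a point): Top of the prongs' dip, 104 mm right below the handle's middle. The loop bar hangs here across both prongs, bar centre 99 mm below the handle's middle, lid level. The prongs then turn up to tips at x = 18 mm, tops at z = -92 mm. To hook: lower the prongs with the handle 30 mm or so behind the bar (-x), tips below the bar, move along +x until the bar is over the dip, lift; unhook in reverse.
- stand: Fixed dark steel stand for the lifter: base 110 (x) x 130 (y) x 8 mm, two uprights 42 mm wide (x), 8 mm thick, at y = +-46 mm, each with a notch 26 mm wide (x) and 14 mm deep in its top; notch floor 119 mm above the shelf. The T-handle lies along y across both notches, its middle free to be grasped from above. Origin: underside centre; z up.
- stand_rest (a point): Where the middle of the T-handle is when the lifter hangs in the stand: 130 mm above the stand's origin. Prongs may point to the stand's +x or -x.
- trivet: Loose folding trivet of dark iron, 0.95 kg, 20 mm high. Origin: on the shelf, in the middle of the open U, where the lid's centre belongs; z up. Spine: a bar 16 x 152 mm along y at x = -75 mm. Two legs, 16 mm wide, swing level on pivots: leg_inner on the short lug at (-53, -68), leg_outer on the long lug at (-31, 68) mm. If leg_outer is folded first it blocks leg_inner.
- leg_inner (a joint): Hinge of the leg on the short lug: 0 = open (leg along the trivet's +x), grows counter-clockwise seen from above to 1.57 rad = folded along the spine (leg along +y, stop). Leg 112 mm from pivot to tip, its underside 4 mm above the shelf, with a foot at the tip. Stays where it is left; about 0.5 N at the tip swings it.
- leg_outer (a joint): Hinge of the leg on the long lug: 0 = open (leg along the trivet's +x), grows clockwise from above to 1.57 rad = folded (leg along -y, stop). Leg 110 mm long from pivot to tip, otherwise like leg_inner.
- leg_inner_pivot (a point): Pivot of leg_inner, top of the leg.
- leg_inner_tip (a point): Tip of leg_inner, top of the leg, on its centre line.
- leg_outer_pivot (a point): Pivot of leg_outer, top of the leg.
- leg_outer_tip (a point): Tip of leg_outer, top of the leg, on its centre line.
- potato1: Brown potato, about 72 (x) x 46 (y) x 38 mm (z), 90 g, flattish so that it lies still. Origin: its centre, 19 mm above the shelf as it lies at the start; long axis x. Two to four of the four potatoes are there.
- potato2: Brown potato, about 72 (x) x 46 (y) x 38 mm (z), 90 g, flattish so that it lies still. Origin: its centre, 19 mm above the shelf as it lies at the start; long axis x. Two to four of the four potatoes are there.
- potato3: Brown potato, about 72 (x) x 46 (y) x 38 mm (z), 90 g, flattish so that it lies still. Origin: its centre, 19 mm above the shelf as it lies at the start; long axis x. Two to four of the four potatoes are there.
- potato4: Brown potato, about 72 (x) x 46 (y) x 38 mm (z), 90 g, flattish so that it lies still. Origin: its centre, 19 mm above the shelf as it lies at the start; long axis x. Two to four of the four potatoes are there.
- canister: Bystander: stainless canister with hinged lid and latch, 100 mm across, 145 mm high. Origin: underside centre.
- pitcher: Bystander: green ceramic pitcher, 115 mm across, 175 mm high. Origin: underside centre.
- honey_pot: Bystander: bamboo honey pot with dipper, 85 mm across, 150 mm high. Origin: underside centre.
- egg_holder: Bystander: white plastic egg holder with eggs, 105 x 150 x 67 mm. Origin: underside centre.
- glass_bowl: Bystander: small glass bowl, 104 mm across, 46 mm high. Origin: underside centre.
- pepper_mill: Bystander: dark wooden pepper mill, 56 mm across, 160 mm high. Origin: underside centre.

How it is judged:
On the way, in this order (a step that is already met when the one before it is completed fails the run):
1. the lid hangs from the lifter, level and clear of the casserole (contact force between lifter and lid above 2 N and angle between lid's own z axis and vertical below 0.25 rad and z of lid in the frame of casserole above 0.088 m), for 0.2 s.
2. the lid lies on the open trivet and the lifter is off its loop (horizontal distance between lid and trivet below 0.045 m and contact force between lid and trivet above 2 N and angle between lid's own z axis and vertical below 0.06 rad and height (world z) of lid below 0.034 m and contact force between lifter and lid below 0.3 N), for 0.2 s.
3. every potato is in the casserole (horizontal distance between each of potato1, potato2, potato3, potato4 and casserole below 0.1 m and z of each of potato1, potato2, potato3, potato4 in the frame of casserole below 0.062 m), for 0.2 s.
4. the lid hangs from the lifter again, level and clear of the trivet (contact force between lifter and lid above 2 N and angle between lid's own z axis and vertical below 0.25 rad and height (world z) of lid above 0.045 m), for 0.2 s.
5. the lid is fully home on the casserole and the lifter is off its loop (horizontal distance between lid and casserole below 0.008 m and z of lid in the frame of casserole below 0.072 m and angle between lid's own z axis and vertical below 0.04 rad and contact force between lifter and lid below 0.3 N), for 0.2 s.
6. the leg on the short lug is folded against the spine (value of joint leg_inner above 1.4 rad), for 0.2 s.
At the end, for the whole second after the job is handed in: Potatoes in the casserole (within 100 mm of its axis, under the lid); lid home (centred within 8 mm, down within 4 mm, tilt under 0.04 rad); lifter hanging in the stand (handle within 12 mm of the rest point, tilt under 0.15 rad); both legs past 1.40 rad, trivet flat; all at rest (all of step 3 and horizontal distance between lid and casserole below 0.008 m and z of lid in the frame of casserole below 0.072 m and angle between lid's own z axis and vertical below 0.04 rad and distance between lifter and stand_rest below 0.012 m and angle between lifter's own z axis and vertical below 0.15 rad and contact force between lifter and stand above 0.5 N and value of joint each of leg_inner, leg_outer above 1.4 rad and angle between trivet's own z axis and vertical below 0.05 rad and height (world z) of trivet below 0.01 m and linear speed of each of lid, trivet below 0.02 m/s and linear speed of lifter below 0.03 m/s); the robot touches nothing.
It fails at once if the gripper or arm touches the hot lid (contact force between any of the fingers, the arm and lid above 0.5 N).
It fails at once if the lid tips by more than 0.4 rad (angle between lid's own z axis and vertical above 0.4 rad).
It fails at once if the lid is dropped (it strikes the trivet or the casserole with more than 80 N) (contact force between lid and trivet above 80 N or contact force between lid and casserole above 80 N).
It fails at once if a bystander is pushed more than 30 mm or tipped over (distance of any of canister, pitcher, honey_pot, egg_holder, glass_bowl, pepper_mill from where it was at the start of the episode above 0.03 m or angle between any of canister, pitcher, honey_pot, egg_holder, glass_bowl, pepper_mill's own z axis and vertical above 0.4 rad).
Of potato1, potato2, potato3, potato4 only 2 to 4 are there at a start; the rules pass over those that are not, and their reading is None.
At some moment in a run one of potato1, potato2, potato3, potato4 may be knocked a few centimetres aside while the robot is not near it.
It also fails if it takes over 210 s, if anything falls off the work surface, if the arm or the gripper's body presses on something with over 40 N, if the wrist force passes 120 N, or if a joint passes its speed limit or range.

## Working session

There is one attempt and no reset: what is moved stays moved. The work goes in short steps, Python scripts to look and compute and a shell command to move; the robot and the scene stay as the last step left them, time stands still between calls to the robot, and variables do not carry over. Pictures are saved under pics/ and viewed, about 12 in all and at most 16, crops included, and the job is handed in when it is done.

```bash
mkdir -p pics; ls; python3 - <<'E'
from station import bot
import cv2,numpy as np
for n in("scene","top"):
    im=bot.snapshot(n); cv2.imwrite(f"pics/{n}0.png",im[:,:,::-1])
    p=bot.camera_params(n);print(n,np.round(p["mtx"],1).tolist(),np.round(p["extrinsics"],3).tolist())
s=bot.get_state();print({k:np.round(v,3).tolist() for k,v in s.items()})
for q in ["casserole","lid","lid_loop","lifter","lifter_saddle","stand","stand_rest","trivet","leg_inner_pivot","leg_inner_tip","leg_outer_pivot","leg_outer_tip","potato1","canister","pitcher","honey_pot","egg_holder","glass_bowl","pepper_mill"]:
  for c in ("top","scene") if q not in("canister","pitcher","honey_pot","egg_holder","glass_bowl","pepper_mill") else ("top",):
    print(q,c,[(np.round(d["location"],3).tolist(),round(d["score"],2)) for d in bot.landmark_of(q,c)[:5]])
E
```

```text
pics
scene [[431.3, 0.0, 285.5], [0.0, 431.3, 209.0], [0.0, 0.0, 1.0]] [[0.09, 0.996, -0.007, -0.059], [-0.54, 0.055, 0.84, 0.191], [0.837, -0.071, 0.543, -1.813], [0.0, 0.0, 0.0, 1.0]]
top [[395.1, 0.0, 284.2], [0.0, 395.1, 211.6], [0.0, 0.0, 1.0]] [[-0.012, -1.0, -0.02, 0.041], [0.996, -0.014, 0.091, -0.508], [-0.091, -0.019, 0.996, -1.138], [0.0, 0.0, 0.0, 1.0]]
{'clock': 0.1, 'joints': [0.99, 0.313, 1.498, 0.0, 1.331, -0.223], 'qd': [-0.0, -0.001, -0.003, -0.0, -0.001, 0.001], 'joint_efforts': [0.003, -40.282, -25.265, 0.07, 0.034, -0.0], 'eef_pos': [0.184, 0.492, 0.238], 'ee_rot': [[-0.937, 0.35, -0.001], [0.35, 0.937, -0.001], [0.0, -0.001, -1.0]], 'contact_force': [0.052, 0.49, 0.343], 'ft_torque': [-0.007, 0.009, 0.015], 'grip_width': 0.088}
casserole top []
casserole scene [([0.629, 0.14, -0.002], 0.61), ([0.684, -0.109, 0.022], 0.23)]
lid top [([0.636, 0.142, 0.067], 0.72), ([0.63, -0.44, -0.0], 0.69)]
lid scene [([0.634, 0.144, 0.067], 0.84)]
lid_loop top [([0.636, 0.146, 0.114], 0.76), ([0.45, -0.419, 0.028], 0.34)]
lid_loop scene [([0.628, 0.14, 0.119], 0.96)]
lifter top
[... 1110 characters left out ...]
, 0.021], 0.71), ([0.607, -0.158, 0.0], 0.67)]
potato1 top [([0.442, -0.025, 0.019], 0.81), ([0.451, -0.418, 0.023], 0.73), ([0.411, -0.159, 0.018], 0.7), ([0.436, 0.323, 0.02], 0.51)]
potato1 scene [([0.443, -0.025, 0.022], 0.7), ([0.433, 0.324, 0.018], 0.56), ([0.412, -0.163, 0.017], 0.48)]
canister top [([0.671, 0.383, 0.003], 0.92), ([0.667, -0.236, 0.019], 0.5), ([0.632, 0.143, 0.114], 0.25)]
pitcher top [([0.628, -0.444, 0.002], 0.63)]
honey_pot top [([0.543, 0.436, -0.002], 0.66)]
egg_holder top [([0.257, 0.282, -0.003], 0.87), ([0.558, -0.229, 0.022], 0.66)]
glass_bowl top [([0.785, -0.017, 0.003], 0.86)]
pepper_mill top [([0.337, 0.503, 0.002], 0.67), ([0.451, -0.417, 0.128], 0.16)]
```

View pics/top0.png

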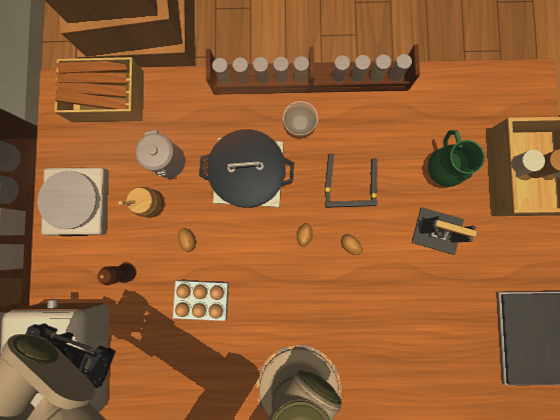

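View pics/scene0.png

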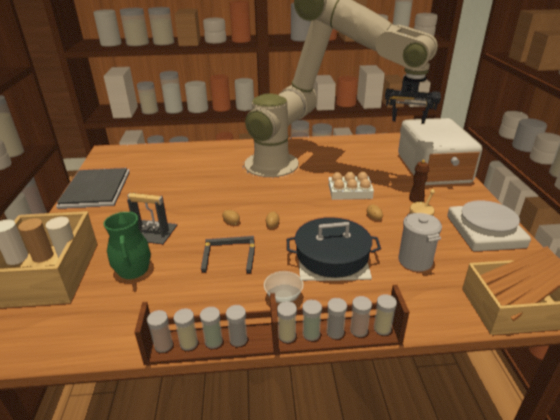

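The top view shows the lid and loop at about (245,167), the trivet with its spine at (350,204) and legs pointing up, and potatoes at (187,239), (305,234) and (351,244). The stand and lifter are at (445,230). The scene view agrees. Next I'll zoom in to get the yaws.

```bash
cat > h.py <<'E'
from station import bot
import cv2,numpy as np
from scipy.spatial.transform import Rotation as R
def K(c):
    p=bot.camera_params(c);return np.array(p["mtx"]),np.array(p["extrinsics"])
def proj(c,P):
    M,E=K(c);P=np.atleast_2d(P);q=P@E[:3,:3].T+E[:3,3];q=q*[1,-1,-1];q=q@M.T;return q[:,:2]/q[:,2:]
def back(c,uv,z):
    M,E=K(c);d=np.linalg.inv(M)@[uv[0],uv[1],1];d=d*[1,-1,-1];d=E[:3,:3].T@d;o=-E[:3,:3].T@E[:3,3];return o+d*(z-o[2])/d[2]
def axis(mask):
    ys,xs=np.nonzero(mask);p=np.c_[xs,ys].astype(float);m=p.mean(0);w,v=np.linalg.eigh(np.cov((p-m).T));return m,v[:,1],2*np.sqrt(w)
def go(p,yaw=None):
    "tool shift/turn for tool-down target TCP p with tool y axis at angle yaw (mod pi)"
    s=bot.get_state();T=np.array(s["ee_rot"]);d=np.array(p)-s["eef_pos"]
    print("pos",np.round(s["eef_pos"],4),"t",np.round(T.T@d,4),end=" ")
    if yaw is not None:
        opts=[]
        for a in (yaw,yaw+np.pi):
            y=np.array([np.cos(a),np.sin(a),0]);z=np.array([0,0,-1.]);G=np.c_[np.cross(y,z),y,z]
            opts.append(R.from_matrix(T.T@G).as_rotvec())
        print("w",[np.round(o,3).tolist() for o in opts],end=" ")
    print("j",np.round(s["joints"],2),"F",np.round(s["contact_force"],1),"g",round(float(s["grip_width"]),4),"t",round(s["clock"],1))
def lm(q,c,n=3):
    r=[(np.round(d["location"],4).tolist(),round(d["score"],2)) for d in bot.landmark_of(q,c)[:n]];print(q,c,r);return r
E
python3 - <<'E'
from h import *
t=cv2.imread("pics/top0.png");s=cv2.imread("pics/scene0.png")
z=lambda im,x,y,w,h:cv2.resize(im[y:y+h,x:x+w],(400,300),interpolation=cv2.INTER_CUBIC)
cv2.imwrite("pics/z0.png",np.vstack([np.hstack([z(t,405,195,80,60),z(t,205,137,80,60)]),np.hstack([z(s,110,185,80,60),z(s,294,200,80,60)])]))
for n in("potato1","lid_loop","lifter","stand"):
  for d in bot.cut_out(n,"top")[:4]:
    m,v,w=axis(d["pixels"]);print(n,round(d["score"],2),d["pixels"].sum(),m.round(1),v.round(3),w.round(1))
E
```

```text
potato1 0.82 309 [186.1 239.3] [0.35  0.937] [ 8.  12.3]
potato1 0.67 300 [304.4 234.7] [-0.204  0.979] [ 8.  12.1]
potato1 0.64 305 [351.4 244.2] [0.676 0.737] [ 8.2 11.9]
lid_loop 0.94 4833 [245.8 167.5] [-0.923  0.385] [38.9 39.6]
lifter 0.87 429 [451.6 229.5] [-0.994 -0.109] [ 8.8 24.9]
lifter 0.6 294 [351.4 244.4] [0.699 0.715] [ 7.8 12. ]
stand 0.86 1466 [438.1 231.2] [-0.954 -0.299] [22.2 30.5]
```

View pics/z0.png

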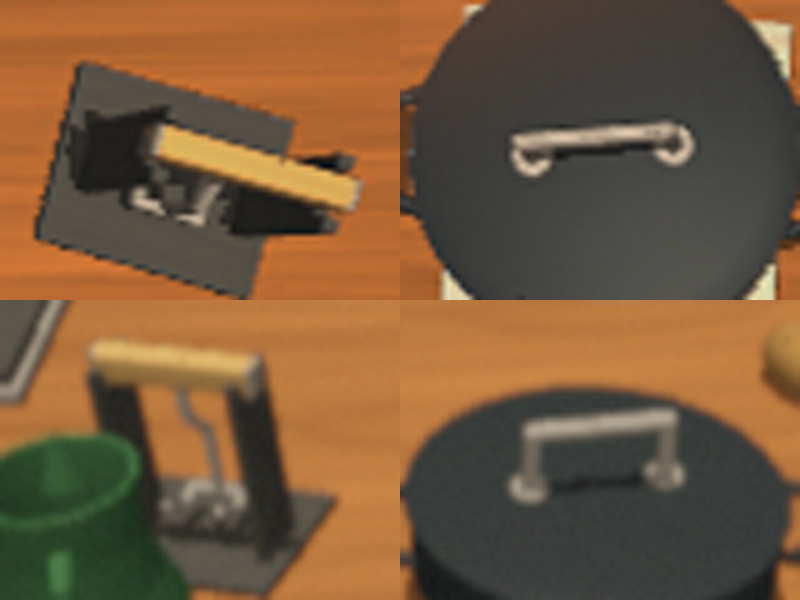

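The zooms show the handle running from zoom (155,140) to (360,190), i.e. about -17°. The loop bar lies almost along y, slightly rotated. I'll overlay the model to settle the yaws and prong direction.

```bash
python3 - <<'E'
from h import *
t=cv2.imread("pics/top0.png");s=cv2.imread("pics/scene0.png")
# handle axis, top face centre z=.141
a,b=back("top",(405+155/5,195+142/5),.141),back("top",(405+357/5,195+192/5),.141);d=a-b;print("handle mid",(a+b)/2,np.linalg.norm(d),"yaw",np.arctan2(-d[0],d[1]))
a,b=back("scene",(110+92/5,185+45/5),.141),back("scene",(110+258/5,185+58/5),.141);d=b-a;print("handle mid",(a+b)/2,np.linalg.norm(d),"yaw",np.arctan2(-d[0],d[1]))
for c,u,v in(("top",(205+115/5,137+141/5),(205+287/5,137+130/5)),("scene",(294+128/5,200+132/5),(294+272/5,200+115/5))):
  a,b=back(c,u,.121),back(c,v,.121);d=a-b if c=="top" else b-a;print("bar mid",(a+b)/2,np.linalg.norm(d),"yaw",np.arctan2(-d[0],d[1]))
rows=[]
for flip in(0,np.pi):
  Z=R.from_euler("z",-.29+flip).as_matrix();L=np.array([.45,-.415,.130])
  segs=[[(0,0,-11),(-20,0,-60),(-20,0,-104),(-20,18,-104),(0,18,-108),(18,18,-94)],[(-20,18,-104),(-20,-18,-104),(0,-18,-108),(18,-18,-94)],[(0,-55,11),(0,55,11)]]
  for im,c,x,y in((t,"top",405,195),(s,"scene",110,185)):
    z=cv2.resize(im[y:y+60,x:x+80],(400,300),interpolation=cv2.INTER_CUBIC)
    for g in segs:
      uv=proj(c,np.array(g)/1000@Z.T+L); cv2.polylines(z,[((uv-[x,y])*5+2.5).astype(int)],False,(0,0,255),1)
    rows.append(z)
cv2.imwrite("pics/ov.png",np.vstack([np.hstack(rows[:2]),np.hstack(rows[2:])]))
pts={}
# trivet fit
loc=np.array([(-53,-68),(-31,68),(59,-68),(79,68)])/1000
w=np.array([(.558,-.234),(.5755,-.097),(.6705,-.2375),(.6835,-.1095)])
lc,wc=loc.mean(0),w.mean(0);A,B=loc-lc,w-wc;y=np.arctan2((A[:,0]*B[:,1]-A[:,1]*B[:,0]).sum(),(A*B).sum());Rm=np.array([[np.cos(y),-np.sin(y)],[np.sin(y),np.cos(y)]])
print("trivet yaw",y,"org",wc-Rm@lc,"res",(B-A@Rm.T).round(4).tolist())
for m,v,n in(((186.1,239.3),(.35,.937),0),((304.4,234.7),(-.204,.979),1),((351.4,244.2),(.68,.73),2)):
  a=back("top",m,.02);b=back("top",np.array(m)+10*np.array(v),.02);d=b-a;print("potato",a.round(4),"long yaw",np.arctan2(d[1],d[0])%np.pi)
E
```

```text
handle mid [ 0.44761002 -0.41645743  0.141     ] 0.1066930834302693 yaw -0.2604896648551744
handle mid [ 0.45274791 -0.41499243  0.141     ] 0.10825465087558638 yaw -0.24581555935550564
bar mid [0.63146933 0.13665608 0.121     ] 0.09415620053559771 yaw 0.04791422800693656
bar mid [0.63864318 0.14093718 0.121     ] 0.08463778662101203 yaw 0.09968425332235376
trivet yaw -0.005722585318852259 org [ 0.60837522 -0.16942275] res [[0.003, 0.0031], [-0.0023, 0.0042], [0.0035, 0.0003], [-0.0043, -0.0076]]
potato [0.4314 0.3237 0.02  ] long yaw 0.36718224903348773
potato [ 0.4403 -0.0245  0.02  ] long yaw 2.9191080947799146
potato [ 0.4109 -0.161   0.02  ] long yaw 0.7290879041777343
```

View pics/ov.png

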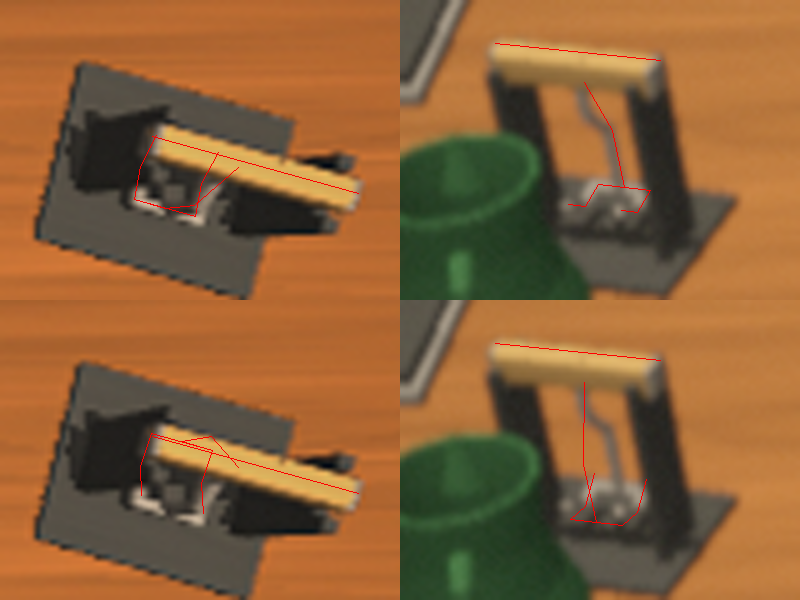

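The top row of the overlay fits, so the lifter's +x points along yaw ≈ -0.26, and a tool y at that yaw grasps the handle.

```bash
python3 - <<'E'
from h import *
go((.450,-.4155,.20),-.256)
E
```

```text
pos [0.1839 0.4917 0.2387] t [-0.567  -0.7566  0.0387] w [[-0.0, 0.0, 1.469], [-0.0, -0.0, -1.673]] j [ 0.99  0.31  1.5   0.    1.33 -0.22] F [ 1.1 -0.2 -0.9] g 0.0879 t 1.9
```

```bash
python3 -m jog '[{"tx":-0.02,"ty":-0.03,"wz":0.1},{"tx":-0.045,"ty":-0.06,"wz":0.2},{"tx":-0.07,"ty":-0.09,"wz":0.3},{"tx":-0.095,"ty":-0.12,"wz":0.4},{"tx":-0.12,"ty":-0.15,"wz":0.5},{"tx":-0.145,"ty":-0.185,"wz":0.6},{"tx":-0.17,"ty":-0.22,"wz":0.7},{"tx":-0.195,"ty":-0.255,"wz":0.8},{"tx":-0.22,"ty":-0.29,"wz":0.9},{"tx":-0.245,"ty":-0.325,"wz":1.0},{"tx":-0.27,"ty":-0.36,"wz":1.1},{"tx":-0.295,"ty":-0.395,"wz":1.2}]'; python3 -c "
from h import *
go((.450,-.4155,.20),-.256)"
```

```text
pos [0.1839 0.4917 0.2387] t [-0.567  -0.7566  0.0387] w [[-0.0, 0.0, 1.469], [-0.0, -0.0, -1.673]] j [ 0.99  0.31  1.5   0.    1.33 -0.22] F [ 1.1 -0.2 -0.9] g 0.0879 t 1.9validation failed for argument at $[0]...
```

```bash
python3 -m jog '[{"wx":0,"wy":0,"wz":0.1,"tx":-0.02,"ty":-0.03,"tz":0,"fingers":1}]'
```

```text
clock: 1.98
eef_pos: [0.1917, 0.4588, 0.238]
ee_rot: [[-0.898, 0.439, -0.0], [0.439, 0.898, 0.001], [0.001, 0.001, -1.0]]
contact_force: [0.5, -0.3, -0.0]
grip_width: 0.0883
```

```bash
python3 -m jog '[{"wx":0,"wy":0,"wz":0.1,"tx":-0.025,"ty":-0.027,"tz":0,"fingers":1},{"wx":0,"wy":0,"wz":0.2,"tx":-0.05,"ty":-0.054,"tz":0,"fingers":1},{"wx":0,"wy":0,"wz":0.3,"tx":-0.075,"ty":-0.081,"tz":0,"fingers":1},{"wx":0,"wy":0,"wz":0.4,"tx":-0.1,"ty":-0.108,"tz":0,"fingers":1},{"wx":0,"wy":0,"wz":0.5,"tx":-0.125,"ty":-0.135,"tz":0,"fingers":1},{"wx":0,"wy":0,"wz":0.6,"tx":-0.15,"ty":-0.162,"tz":0,"fingers":1},{"wx":0,"wy":0,"wz":0.7,"tx":-0.175,"ty":-0.19,"tz":0,"fingers":1},{"wx":0,"wy":0,"wz":0.8,"tx":-0.2,"ty":-0.217,"tz":0,"fingers":1},{"wx":0,"wy":0,"wz":0.9,"tx":-0.225,"ty":-0.244,"tz":0,"fingers":1},{"wx":0,"wy":0,"wz":1.0,"tx":-0.25,"ty":-0.272,"tz":0,"fingers":1},{"wx":0,"wy":0,"wz":1.1,"tx":-0.275,"ty":-0.3,"tz":0,"fingers":1},{"wx":0,"wy":0,"wz":1.2,"tx":-0.3,"ty":-0.327,"tz":0,"fingers":1}]' ; python3 -c "
from h import *
go((.450,-.4155,.20),-.256)"
```

```text
clock: 2.98
eef_pos: [0.3175, 0.0314, 0.238]
ee_rot: [[0.089, 0.996, 0.001], [0.996, -0.089, 0.001], [0.001, 0.001, -1.0]]
contact_force: [1.2, 0.5, -0.3]
grip_width: 0.0884
pos [0.3175 0.0314 0.238 ] t [-0.4333  0.1719  0.0378] w [[0.001, -0.001, 0.167], [0.001, 0.001, -2.975]] j [-0.28 -0.17  2.02  0.    1.29 -0.19] F [ 1.2  0.5 -0.3] g 0.0884 t 3.0
```

```bash
python3 -m jog '[{"wx":0,"wy":0,"wz":0.05,"tx":-0.037,"ty":0.015,"tz":0,"fingers":1},{"wx":0,"wy":0,"wz":0.1,"tx":-0.074,"ty":0.03,"tz":0,"fingers":1},{"wx":0,"wy":0,"wz":0.167,"tx":-0.111,"ty":0.044,"tz":0,"fingers":1},{"wx":0,"wy":0,"wz":0.167,"tx":-0.15,"ty":0.06,"tz":0,"fingers":1},{"wx":0,"wy":0,"wz":0.167,"tx":-0.188,"ty":0.075,"tz":0,"fingers":1},{"wx":0,"wy":0,"wz":0.167,"tx":-0.226,"ty":0.09,"tz":0,"fingers":1},{"wx":0,"wy":0,"wz":0.167,"tx":-0.264,"ty":0.105,"tz":0,"fingers":1},{"wx":0,"wy":0,"wz":0.167,"tx":-0.3,"ty":0.12,"tz":0.005,"fingers":1},{"wx":0,"wy":0,"wz":0.167,"tx":-0.338,"ty":0.135,"tz":0.01,"fingers":1},{"wx":0,"wy":0,"wz":0.167,"tx":-0.375,"ty":0.15,"tz":0.02,"fingers":1},{"wx":0,"wy":0,"wz":0.167,"tx":-0.41,"ty":0.163,"tz":0.03,"fingers":1},{"wx":0,"wy":0,"wz":0.167,"tx":-0.433,"ty":0.172,"tz":0.038,"fingers":1}]' 
python3 -c "
from h import *
bot.snapshot('scene');im=bot.snapshot('top');lm('lifter','scene');lm('lifter','top');go((.450,-.4155,.112),-.256)"
```

```text
clock: 3.98
eef_pos: [0.4501, -0.4181, 0.1984]
ee_rot: [[0.255, 0.967, 0.0], [0.967, -0.255, 0.001], [0.001, 0.0, -1.0]]
contact_force: [-0.4, 0.2, 0.3]
grip_width: 0.0879
lifter scene [([0.4491, -0.4126, 0.1284], 0.59), ([0.4323, 0.3274, 0.0175], 0.41)]
lifter top [([0.4504, -0.4146, 0.1294], 0.62)]
pos [ 0.45   -0.415   0.1994] t [-0.0006  0.0001  0.0874] w [[-0.0, -0.002, -0.001], [-0.002, 0.0, 3.141]] j [-0.94  0.54  1.27  0.    1.33 -0.68] F [-0.4  0.5  0.7] g 0.0878 t 4.2
```

```bash
python3 -m jog '[{"wx":0,"wy":0,"wz":0,"tx":0,"ty":0,"tz":0.03,"fingers":1},{"wx":0,"wy":0,"wz":0,"tx":0,"ty":0,"tz":0.06,"fingers":1},{"wx":0,"wy":0,"wz":0,"tx":0,"ty":0,"tz":0.08,"fingers":1},{"wx":0,"wy":0,"wz":0,"tx":0,"ty":0,"tz":0.087,"fingers":1},{"wx":0,"wy":0,"wz":0,"tx":0,"ty":0,"tz":0.087,"fingers":0.4},{"wx":0,"wy":0,"wz":0,"tx":0,"ty":0,"tz":0.087,"fingers":0},{"wx":0,"wy":0,"wz":0,"tx":0,"ty":0,"tz":0.087,"fingers":0},{"wx":0,"wy":0,"wz":0,"tx":0,"ty":0,"tz":0.087,"fingers":0},{"wx":0,"wy":0,"wz":0,"tx":0,"ty":0,"tz":0.087,"fingers":0},{"wx":0,"wy":0,"wz":0,"tx":0,"ty":0,"tz":0.087,"fingers":0},{"wx":0,"wy":0,"wz":0,"tx":0,"ty":0,"tz":0.087,"fingers":0},{"wx":0,"wy":0,"wz":0,"tx":0,"ty":0,"tz":0.087,"fingers":0}]' 50; python3 -c "
from h import *
go((.450,-.4155,.112),-.256)"
```

```text
clock: 5.18
eef_pos: [0.45, -0.4149, 0.1125]
ee_rot: [[0.254, 0.967, 0.0], [0.967, -0.254, 0.001], [0.001, -0.0, -1.0]]
contact_force: [-0.1, 0.7, -0.2]
grip_width: 0.0367
pos [ 0.45   -0.4149  0.1125] t [-0.0006  0.0001  0.0005] w [[-0.0, -0.001, -0.001], [-0.002, 0.0, 3.141]] j [-0.94  0.62  1.37  0.    1.15 -0.68] F [-0.1  0.7 -0.2] g 0.0367 t 5.2
```

Still closing; continue, then lift.

```bash
python3 -m jog '[{"wx":0,"wy":0,"wz":0,"tx":0,"ty":0,"tz":0,"fingers":0},{"wx":0,"wy":0,"wz":0,"tx":0,"ty":0,"tz":0,"fingers":0},{"wx":0,"wy":0,"wz":0,"tx":0,"ty":0,"tz":0,"fingers":0},{"wx":0,"wy":0,"wz":0,"tx":0,"ty":0,"tz":0,"fingers":0},{"wx":0,"wy":0,"wz":0,"tx":0,"ty":0,"tz":0,"fingers":0},{"wx":0,"wy":0,"wz":0,"tx":0,"ty":0,"tz":0,"fingers":0},{"wx":0,"wy":0,"wz":0,"tx":0,"ty":0,"tz":0,"fingers":0},{"wx":0,"wy":0,"wz":0,"tx":0,"ty":0,"tz":0,"fingers":0}]' 50;  python3 -m jog '[{"wx":0,"wy":0,"wz":0,"tx":0,"ty":0,"tz":-0.01,"fingers":0},{"wx":0,"wy":0,"wz":0,"tx":0,"ty":0,"tz":-0.03,"fingers":0},{"wx":0,"wy":0,"wz":0,"tx":0,"ty":0,"tz":-0.06,"fingers":0},{"wx":0,"wy":0,"wz":0,"tx":0,"ty":0,"tz":-0.09,"fingers":0},{"wx":0,"wy":0,"wz":0,"tx":0,"ty":0,"tz":-0.12,"fingers":0},{"wx":0,"wy":0,"wz":0,"tx":0,"ty":0,"tz":-0.15,"fingers":0},{"wx":0,"wy":0,"wz":0,"tx":0,"ty":0,"tz":-0.165,"fingers":0},{"wx":0,"wy":0,"wz":0,"tx":0,"ty":0,"tz":-0.165,"fingers":0}]'
python3 - <<'E'
from h import *
for c in("scene","top"):
  im=bot.snapshot(c);cv2.imwrite(f"pics/{c}1.png",im[:,:,::-1])
for c in("scene","top"):
  lm("lifter",c,2);lm("lifter_saddle",c,2);lm("casserole",c,2);lm("lid",c,2)
go((.56,.14,.277),.06)
E
```

```text
clock: 5.85
eef_pos: [0.45, -0.4149, 0.1125]
ee_rot: [[0.254, 0.967, 0.0], [0.967, -0.254, 0.001], [0.001, -0.0, -1.0]]
contact_force: [-0.3, -0.1, -0.6]
grip_width: 0.0174
clock: 6.52
eef_pos: [0.4505, -0.4158, 0.2818]
ee_rot: [[0.254, 0.967, 0.004], [0.967, -0.254, -0.004], [-0.003, 0.005, -1.0]]
contact_force: [0.4, 0.3, -3.1]
grip_width: 0.0176
lifter scene [([0.452, -0.4118, 0.2997], 0.53), ([0.6705, 0.3866, 0.0009], 0.19)]
lifter_saddle scene [([0.4521, -0.4172, 0.192], 0.71)]
casserole scene [([0.6298, 0.1407, -0.002], 0.98), ([0.6344, 0.142, 0.0658], 0.54)]
lid scene [([0.6354, 0.1422, 0.0661], 0.61)]
lifter top [([0.4511, -0.4196, 0.1922], 0.7), ([0.4471, -0.4158, 0.2936], 0.59)]
lifter_saddle top [([0.4529, -0.4169, 0.1911], 0.46), ([0.5452, 0.435, -0.0001], 0.38)]
casserole top []
lid top [([0.2579, 0.2802, -0.0016], 0.66), ([0.6342, 0.1434, 0.0681], 0.61)]
pos [ 0.4499 -0.4151  0.277 ] t [ 0.5648 -0.0344  0.0011] w [[-0.0, -0.002, -0.317], [-0.003, 0.001, 2.825]] j [-0.94  0.49  1.14  0.    1.51 -0.68] F [-0.9 -0.4 -2.5] g 0.0173 t 7.0
```

View pics/scene1.png

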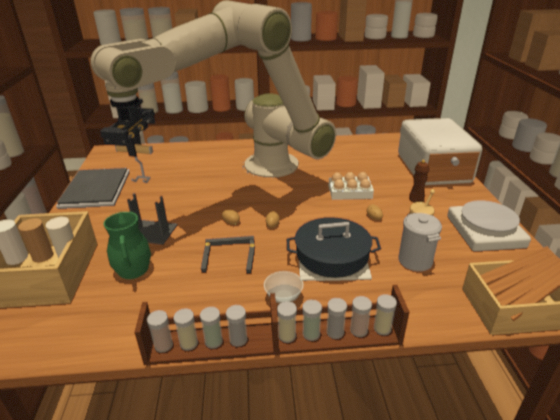

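The lifter is in the gripper and hanging straight at (135,165). Moving it over to the lid.

```bash
python3 -m jog '[{"wx":0,"wy":0,"wz":-0.02,"tx":0.015,"ty":0,"tz":0,"fingers":0},{"wx":0,"wy":0,"wz":-0.05,"tx":0.045,"ty":0,"tz":0,"fingers":0},{"wx":0,"wy":0,"wz":-0.08,"tx":0.08,"ty":0,"tz":0,"fingers":0},{"wx":0,"wy":0,"wz":-0.1,"tx":0.12,"ty":0,"tz":0,"fingers":0},{"wx":0,"wy":0,"wz":-0.13,"tx":0.16,"ty":0,"tz":0,"fingers":0},{"wx":0,"wy":0,"wz":-0.16,"tx":0.2,"ty":-0.002,"tz":0,"fingers":0},{"wx":0,"wy":0,"wz":-0.19,"tx":0.24,"ty":-0.004,"tz":0,"fingers":0},{"wx":0,"wy":0,"wz":-0.22,"tx":0.28,"ty":-0.006,"tz":0,"fingers":0},{"wx":0,"wy":0,"wz":-0.25,"tx":0.32,"ty":-0.008,"tz":0,"fingers":0},{"wx":0,"wy":0,"wz":-0.28,"tx":0.36,"ty":-0.009,"tz":0,"fingers":0},{"wx":0,"wy":0,"wz":-0.3,"tx":0.4,"ty":-0.01,"tz":0,"fingers":0},{"wx":0,"wy":0,"wz":-0.317,"tx":0.43,"ty":-0.011,"tz":0,"fingers":0}]'
python3 -c "
from h import *
go((.584,.139,.277),.07)"
```

```text
clock: 8.02
eef_pos: [0.5486, 0.0066, 0.278]
ee_rot: [[-0.063, 0.998, 0.0], [0.998, 0.063, 0.003], [0.003, 0.0, -1.0]]
contact_force: [-0.1, -0.2, -2.5]
grip_width: 0.0173
pos [0.5486 0.0066 0.278 ] t [0.1299 0.0436 0.0013] w [[0.0, -0.003, -0.007], [-0.004, -0.0, 3.134]] j [-0.2   0.34  1.36  0.    1.44 -0.27] F [-0.1 -0.2 -2.5] g 0.0173 t 8.0
```

```bash
python3 -m jog '[{"wx":0,"wy":0,"wz":0,"tx":0.03,"ty":0.01,"tz":0,"fingers":0},{"wx":0,"wy":0,"wz":0,"tx":0.065,"ty":0.022,"tz":0,"fingers":0},{"wx":0,"wy":0,"wz":0,"tx":0.1,"ty":0.034,"tz":0,"fingers":0},{"wx":0,"wy":-0.003,"wz":-0.007,"tx":0.12,"ty":0.04,"tz":0,"fingers":0},{"wx":0,"wy":-0.003,"wz":-0.007,"tx":0.13,"ty":0.044,"tz":0.002,"fingers":0},{"wx":0,"wy":-0.003,"wz":-0.007,"tx":0.13,"ty":0.044,"tz":0.03,"fingers":0},{"wx":0,"wy":-0.003,"wz":-0.007,"tx":0.13,"ty":0.044,"tz":0.03,"fingers":0}]'
python3 - <<'E'
from h import *
ims=[]
for c in("scene","top"):
  im=bot.snapshot(c)[:,:,::-1]
  u=proj(c,(.634,.1425,.118))[0].astype(int);x,y=u-[50,40];ims.append(cv2.resize(im[y:y+75,x:x+100],(400,300),interpolation=cv2.INTER_CUBIC))
  cv2.imwrite(f"pics/{c}2.png",im)
cv2.imwrite("pics/z2.png",np.hstack(ims))
for c in("scene","top"):
  lm("lifter_saddle",c,2);lm("lid_loop",c,2)
go((.589,.139,.181),.07)
E
```

```text
clock: 8.6
eef_pos: [0.5829, 0.139, 0.2437]
ee_rot: [[-0.07, 0.998, -0.007], [0.998, 0.07, -0.001], [-0.001, -0.007, -1.0]]
contact_force: [0.2, -0.3, -5.2]
grip_width: 0.0174
lifter_saddle scene [([0.6687, -0.2385, 0.0185], 0.74), ([0.5842, 0.1416, 0.1551], 0.63)]
lid_loop scene [([0.6303, 0.1357, 0.1182], 0.91)]
lifter_saddle top []
lid_loop top []
pos [0.5847 0.1385 0.2496] t [0.0002 0.0041 0.0686] w [[0.002, 0.001, -0.001], [0.001, -0.003, 3.14]] j [ 0.04  0.48  1.24 -0.    1.43 -0.03] F [ 0.6  0.7 -2.2] g 0.0177 t 8.9
```

View pics/z2.png

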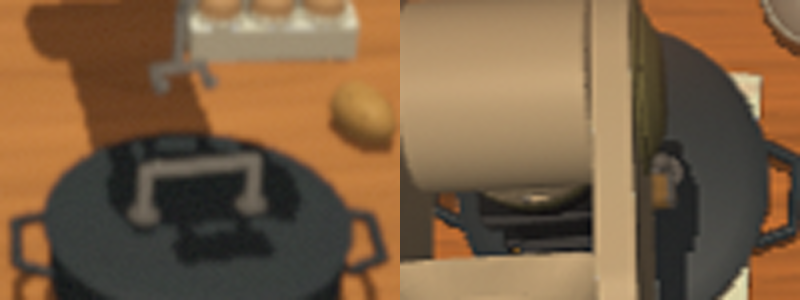

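```bash
python3 -m jog '[{"wx":0,"wy":0,"wz":0,"tx":0,"ty":0,"tz":0.015,"fingers":0},{"wx":0,"wy":0,"wz":0,"tx":0,"ty":0.002,"tz":0.035,"fingers":0},{"wx":0,"wy":0,"wz":0,"tx":0,"ty":0.002,"tz":0.052,"fingers":0},{"wx":0,"wy":0,"wz":0,"tx":0,"ty":0.002,"tz":0.062,"fingers":0},{"wx":0,"wy":0,"wz":0,"tx":0,"ty":0.002,"tz":0.068,"fingers":0},{"wx":0,"wy":0,"wz":0,"tx":0,"ty":0.002,"tz":0.0685,"fingers":0},{"wx":0,"wy":0,"wz":0,"tx":0,"ty":0.002,"tz":0.0685,"fingers":0}]'
python3 - <<'E'
from h import *
im=bot.snapshot("scene")[:,:,::-1]
x,y=np.int32(proj("scene",(.634,.1425,.118))[0])-[40,35];z=cv2.resize(im[y:y+60,x:x+80],(800,600),interpolation=cv2.INTER_CUBIC)
cv2.imwrite("pics/z3.png",z)
lm("lifter_saddle","scene",2);lm("lid_loop","scene",2);lm("lifter","scene",2)
go((.634,.141,.181),.07)
E
```

```text
clock: 9.48
eef_pos: [0.5872, 0.1386, 0.182]
ee_rot: [[-0.069, 0.998, 0.003], [0.998, 0.069, -0.0], [-0.001, 0.003, -1.0]]
contact_force: [-0.2, 0.2, -2.3]
grip_width: 0.0173
lifter_saddle scene [([0.5898, 0.1375, 0.0951], 0.73)]
lid_loop scene [([0.6301, 0.1383, 0.1173], 0.66)]
lifter scene [([0.5881, 0.1436, 0.1975], 0.68)]
pos [0.5872 0.1387 0.1821] t [-0.0009  0.0468  0.0012] w [[0.004, 0.001, -0.001], [0.001, -0.006, 3.14]] j [ 0.04  0.53  1.33 -0.    1.28 -0.03] F [-0.7 -0.7 -2.3] g 0.0171 t 9.7
```

View pics/z3.png

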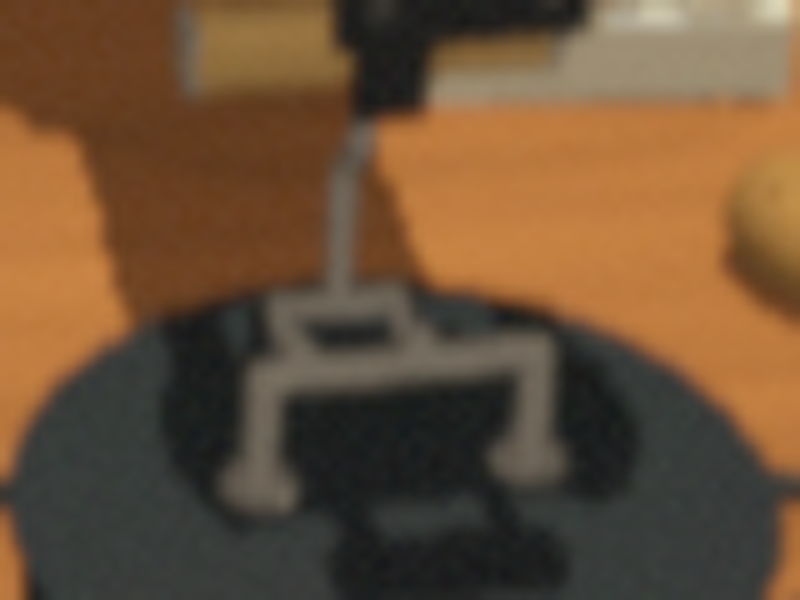

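The prongs sit behind and under the bar, about 5 mm left of the bar's middle (rod 270–405, bar 250–550 in the zoom). I'll slide in with a small +y correction.

```bash
python3 -m jog '[{"wx":0.004,"wy":0,"wz":0,"tx":0.003,"ty":0.002,"tz":0.001,"fingers":0},{"wx":0.004,"wy":0,"wz":0,"tx":0.005,"ty":0.01,"tz":0.001,"fingers":0},{"wx":0.004,"wy":0,"wz":0,"tx":0.005,"ty":0.018,"tz":0.001,"fingers":0},{"wx":0.004,"wy":0,"wz":0,"tx":0.005,"ty":0.024,"tz":0.001,"fingers":0},{"wx":0.004,"wy":0,"wz":0,"tx":0.005,"ty":0.030,"tz":0.001,"fingers":0},{"wx":0.004,"wy":0,"wz":0,"tx":0.005,"ty":0.036,"tz":0.001,"fingers":0},{"wx":0.004,"wy":0,"wz":0,"tx":0.005,"ty":0.042,"tz":0.001,"fingers":0},{"wx":0.004,"wy":0,"wz":0,"tx":0.005,"ty":0.046,"tz":0.001,"fingers":0},{"wx":0.004,"wy":0,"wz":0,"tx":0.005,"ty":0.046,"tz":0.001,"fingers":0},{"wx":0.004,"wy":0,"wz":0,"tx":0.005,"ty":0.046,"tz":0.001,"fingers":0}]'
python3 - <<'E'
from h import *
im=bot.snapshot("scene")[:,:,::-1]
x,y=np.int32(proj("scene",(.634,.1425,.118))[0])-[40,35];z=cv2.resize(im[y:y+60,x:x+80],(800,600),interpolation=cv2.INTER_CUBIC)
cv2.imwrite("pics/z4.png",z)
lm("lifter_saddle","scene",2);lm("lid_loop","scene",2);lm("lid","scene",2)
go((.634,.144,.21),.07)
E
```

```text
clock: 10.52
eef_pos: [0.6328, 0.1468, 0.181]
ee_rot: [[-0.069, 0.998, -0.001], [0.998, 0.069, -0.001], [-0.001, -0.001, -1.0]]
contact_force: [-0.5, -0.1, -2.4]
grip_width: 0.0175
lifter_saddle scene [([0.6324, 0.1471, 0.0952], 0.53), ([0.6352, 0.1413, 0.0662], 0.53)]
lid_loop scene [([0.6315, 0.1382, 0.1186], 0.85)]
lid scene [([0.6372, 0.1414, 0.068], 0.73), ([0.3373, 0.5046, 0.0002], 0.44)]
pos [0.6326 0.1468 0.1813] t [-0.003   0.0012 -0.0287] w [[-0.0, 0.001, -0.001], [0.001, 0.0, 3.14]] j [ 0.05  0.63  1.16 -0.    1.35 -0.02] F [-0.3  0.1 -2.3] g 0.0173 t 10.7
```

View pics/z4.png

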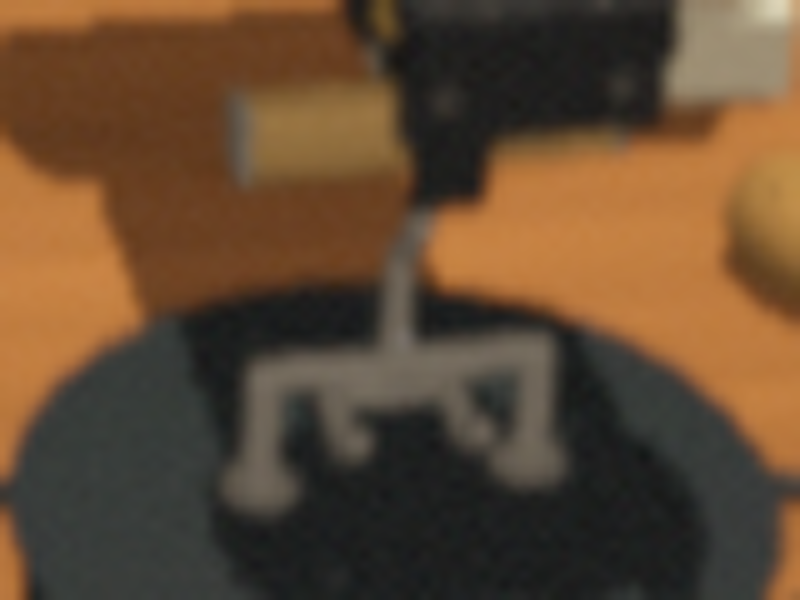

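The prong tips at (350,440) and (475,430) are through, under the bar. Shifting 3 mm in -y and lifting gently.

```bash
python3 -m jog '[{"wx":0,"wy":0,"wz":0,"tx":-0.003,"ty":0.001,"tz":-0.003,"fingers":0},{"wx":0,"wy":0,"wz":0,"tx":-0.003,"ty":0.001,"tz":-0.009,"fingers":0},{"wx":0,"wy":0,"wz":0,"tx":-0.003,"ty":0.001,"tz":-0.014,"fingers":0},{"wx":0,"wy":0,"wz":0,"tx":-0.003,"ty":0.001,"tz":-0.016,"fingers":0},{"wx":0,"wy":0,"wz":0,"tx":-0.003,"ty":0.001,"tz":-0.018,"fingers":0},{"wx":0,"wy":0,"wz":0,"tx":-0.003,"ty":0.001,"tz":-0.02,"fingers":0},{"wx":0,"wy":0,"wz":0,"tx":-0.003,"ty":0.001,"tz":-0.023,"fingers":0},{"wx":0,"wy":0,"wz":0,"tx":-0.003,"ty":0.001,"tz":-0.026,"fingers":0},{"wx":0,"wy":0,"wz":0,"tx":-0.003,"ty":0.001,"tz":-0.030,"fingers":0},{"wx":0,"wy":0,"wz":0,"tx":-0.003,"ty":0.001,"tz":-0.034,"fingers":0},{"wx":0,"wy":0,"wz":0,"tx":-0.003,"ty":0.001,"tz":-0.038,"fingers":0},{"wx":0,"wy":0,"wz":0,"tx":-0.003,"ty":0.001,"tz":-0.038,"fingers":0}]'
python3 - <<'E'
from h import *
im=bot.snapshot("scene")[:,:,::-1]
cv2.imwrite("pics/s5.png",cv2.resize(im[170:320,220:420],(800,600)))
lm("lid","scene",2);lm("lid_loop","scene",2)
go((.608,-.165,.26),.0)
E
```

```text
clock: 11.72
eef_pos: [0.6341, 0.144, 0.2205]
ee_rot: [[-0.069, 0.998, 0.001], [0.998, 0.069, -0.001], [-0.001, 0.001, -1.0]]
contact_force: [0.0, -0.2, -9.4]
grip_width: 0.0174
lid scene [([0.6331, 0.1422, 0.0867], 0.81)]
lid_loop scene [([0.6284, 0.137, 0.139], 0.74), ([0.432, 0.3253, 0.0193], 0.35)]
pos [0.6337 0.1439 0.2191] t [-0.3065 -0.0469 -0.0407] w [[-0.001, 0.001, 0.069], [-0.001, -0.001, -3.073]] j [ 0.04  0.61  1.1  -0.    1.43 -0.03] F [ 0.3 -0.5 -8.3] g 0.0176 t 11.9
```

View pics/s5.png

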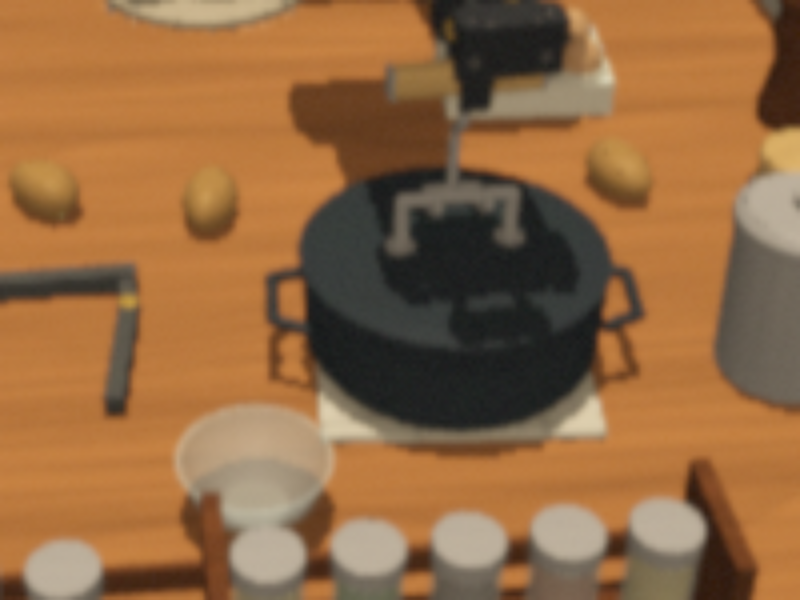

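The lid hangs level and clear of the rim. Up a bit, then smoothly over to the trivet.

```bash
python3 -m jog '[{"wx":0,"wy":0,"wz":0,"tx":0,"ty":0,"tz":-0.006,"fingers":0},{"wx":0,"wy":0,"wz":0,"tx":0,"ty":0,"tz":-0.014,"fingers":0},{"wx":0,"wy":0,"wz":0,"tx":0,"ty":0,"tz":-0.022,"fingers":0},{"wx":0,"wy":0,"wz":0,"tx":-0.003,"ty":0,"tz":-0.027,"fingers":0},{"wx":0,"wy":0,"wz":0,"tx":-0.01,"ty":-0.001,"tz":-0.03,"fingers":0},{"wx":0,"wy":0,"wz":0,"tx":-0.022,"ty":-0.003,"tz":-0.03,"fingers":0},{"wx":0,"wy":0,"wz":0,"tx":-0.038,"ty":-0.005,"tz":-0.03,"fingers":0},{"wx":0,"wy":0,"wz":0,"tx":-0.055,"ty":-0.008,"tz":-0.03,"fingers":0},{"wx":0,"wy":0,"wz":0,"tx":-0.073,"ty":-0.011,"tz":-0.03,"fingers":0},{"wx":0,"wy":0,"wz":0,"tx":-0.09,"ty":-0.014,"tz":-0.03,"fingers":0},{"wx":0,"wy":0,"wz":0,"tx":-0.108,"ty":-0.017,"tz":-0.03,"fingers":0},{"wx":0,"wy":0,"wz":0,"tx":-0.125,"ty":-0.02,"tz":-0.03,"fingers":0}]'
python3 -m jog '[{"wx":0,"wy":0,"wz":0,"tx":-0.018,"ty":-0.003,"tz":0,"fingers":0},{"wx":0,"wy":0,"wz":0,"tx":-0.036,"ty":-0.005,"tz":0,"fingers":0},{"wx":0,"wy":0,"wz":0,"tx":-0.054,"ty":-0.008,"tz":0,"fingers":0},{"wx":0,"wy":0,"wz":0,"tx":-0.072,"ty":-0.011,"tz":0,"fingers":0},{"wx":0,"wy":0,"wz":0,"tx":-0.09,"ty":-0.014,"tz":0,"fingers":0},{"wx":0,"wy":0,"wz":0,"tx":-0.108,"ty":-0.017,"tz":0,"fingers":0},{"wx":0,"wy":0,"wz":0,"tx":-0.125,"ty":-0.019,"tz":0,"fingers":0},{"wx":0,"wy":0,"wz":0,"tx":-0.14,"ty":-0.021,"tz":0,"fingers":0},{"wx":0,"wy":0,"wz":0,"tx":-0.152,"ty":-0.023,"tz":0,"fingers":0},{"wx":0,"wy":0,"wz":0,"tx":-0.162,"ty":-0.025,"tz":0,"fingers":0},{"wx":0,"wy":0,"wz":0,"tx":-0.17,"ty":-0.026,"tz":0,"fingers":0},{"wx":0,"wy":0,"wz":0,"tx":-0.175,"ty":-0.027,"tz":0,"fingers":0}]'
python3 - <<'E'
from h import *
im=bot.snapshot("scene")[:,:,::-1]
cv2.imwrite("pics/s6.png",cv2.resize(im[150:300,140:340],(800,600)))
lm("lid","scene",2);lm("lid_loop","scene",2);lm("leg_inner_tip","scene",2);lm("leg_outer_tip","scene",2)
go((.609,-.165,.15),.07)
E
```

```text
clock: 12.87
eef_pos: [0.6218, 0.0157, 0.249]
ee_rot: [[-0.068, 0.998, -0.001], [0.998, 0.068, -0.001], [-0.001, -0.001, -1.0]]
contact_force: [0.1, -0.2, -9.7]
grip_width: 0.0178
clock: 13.87
eef_pos: [0.6066, -0.1617, 0.2491]
ee_rot: [[-0.068, 0.998, -0.001], [0.998, 0.068, -0.001], [-0.001, -0.001, -1.0]]
contact_force: [-0.5, 0.2, -9.9]
grip_width: 0.0174
lid scene [([0.6042, -0.1611, 0.1156], 0.61), ([0.6678, -0.2379, 0.0169], 0.38)]
lid_loop scene [([0.6008, -0.1703, 0.1683], 0.61), ([0.6841, -0.1076, 0.0207], 0.2)]
leg_inner_tip scene [([0.6049, -0.1639, 0.1179], 0.72), ([0.6681, -0.2404, 0.0196], 0.57)]
leg_outer_tip scene [([0.6837, -0.1062, 0.0195], 0.73)]
pos [ 0.6069 -0.1599  0.2492] t [-0.0051  0.0019  0.0992] w [[-0.001, 0.0, -0.001], [0.001, 0.002, 3.14]] j [-0.44  0.54  1.14 -0.    1.47 -0.51] F [-0.7  0.7 -9. ] g 0.0175 t 14.1
```

View pics/s6.png

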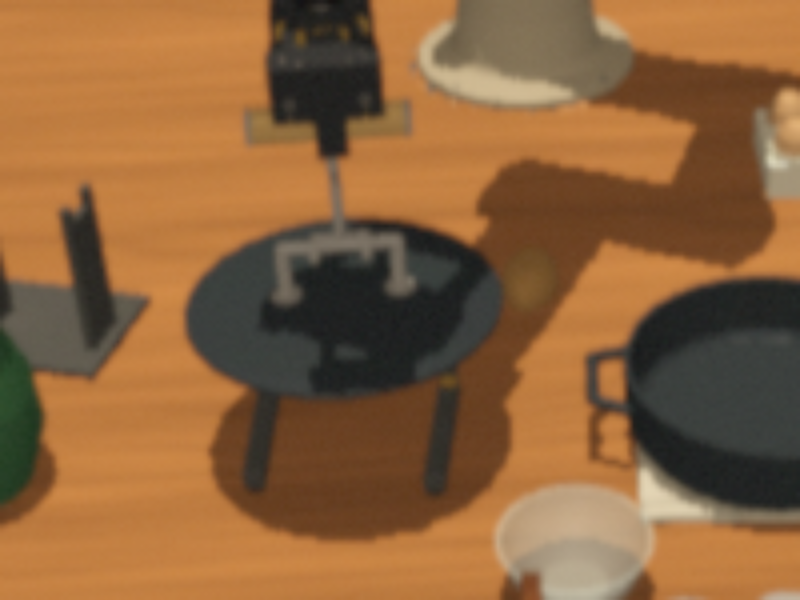

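The lid is level over the trivet with both legs visible (250–270 and 430–450 in the zoom). Lowering it.

```bash
python3 -m jog '[{"wx":0,"wy":0,"wz":0,"tx":-0.002,"ty":0.001,"tz":0.008,"fingers":0},{"wx":0,"wy":0,"wz":0,"tx":-0.004,"ty":0.002,"tz":0.02,"fingers":0},{"wx":0,"wy":0,"wz":0,"tx":-0.005,"ty":0.002,"tz":0.033,"fingers":0},{"wx":0,"wy":0,"wz":0,"tx":-0.005,"ty":0.002,"tz":0.046,"fingers":0},{"wx":0,"wy":0,"wz":0,"tx":-0.005,"ty":0.002,"tz":0.058,"fingers":0},{"wx":0,"wy":0,"wz":0,"tx":-0.005,"ty":0.002,"tz":0.069,"fingers":0},{"wx":0,"wy":0,"wz":0,"tx":-0.005,"ty":0.002,"tz":0.077,"fingers":0},{"wx":0,"wy":0,"wz":0,"tx":-0.005,"ty":0.002,"tz":0.082,"fingers":0},{"wx":0,"wy":0,"wz":0,"tx":-0.005,"ty":0.002,"tz":0.085,"fingers":0},{"wx":0,"wy":0,"wz":0,"tx":-0.005,"ty":0.002,"tz":0.087,"fingers":0},{"wx":0,"wy":0,"wz":0,"tx":-0.005,"ty":0.002,"tz":0.089,"fingers":0},{"wx":0,"wy":0,"wz":0,"tx":-0.005,"ty":0.002,"tz":0.091,"fingers":0}]'
python3 -m jog '[{"wx":0,"wy":0,"wz":0,"tx":0,"ty":0,"tz":0.001,"fingers":0},{"wx":0,"wy":0,"wz":0,"tx":0,"ty":0,"tz":0.002,"fingers":0},{"wx":0,"wy":0,"wz":0,"tx":0,"ty":0,"tz":0.003,"fingers":0},{"wx":0,"wy":0,"wz":0,"tx":0,"ty":0,"tz":0.004,"fingers":0},{"wx":0,"wy":0,"wz":0,"tx":0,"ty":0,"tz":0.006,"fingers":0},{"wx":0,"wy":0,"wz":0,"tx":0,"ty":0,"tz":0.008,"fingers":0}]'
python3 -c "
from h import *
bot.snapshot('scene');lm('lid','scene',2);lm('lid_loop','scene',2);go((.6085,-.165,.1395),.07)"
```

```text
clock: 15.12
eef_pos: [0.6093, -0.165, 0.1586]
ee_rot: [[-0.069, 0.998, -0.0], [0.998, 0.069, -0.001], [-0.001, -0.0, -1.0]]
contact_force: [-0.2, -0.6, -8.5]
grip_width: 0.0174
clock: 15.62
eef_pos: [0.6096, -0.1651, 0.151]
ee_rot: [[-0.069, 0.998, 0.001], [0.998, 0.069, -0.002], [-0.002, 0.001, -1.0]]
contact_force: [-0.5, 0.0, -2.3]
grip_width: 0.0176
lid scene [([0.6067, -0.1682, 0.0253], 0.95), ([0.6116, -0.1625, 0.0641], 0.56)]
lid_loop scene [([0.6022, -0.1715, 0.0742], 0.92)]
pos [ 0.6093 -0.165   0.1505] t [ 0.0001 -0.0008  0.011 ] w [[-0.0, 0.001, -0.001], [0.002, 0.001, 3.14]] j [-0.45  0.62  1.27 -0.    1.26 -0.52] F [ 0.4  0.5 -2.1] g 0.0175 t 15.8
```

```bash
python3 -m jog '[{"wx":0,"wy":0,"wz":0,"tx":0,"ty":0,"tz":0.004,"fingers":0},{"wx":0,"wy":0,"wz":0,"tx":0,"ty":0,"tz":0.008,"fingers":0},{"wx":0,"wy":0,"wz":0,"tx":0,"ty":0,"tz":0.011,"fingers":0},{"wx":0,"wy":0,"wz":0,"tx":0,"ty":0,"tz":0.011,"fingers":0},{"wx":0,"wy":0,"wz":0,"tx":0,"ty":-0.004,"tz":0.011,"fingers":0},{"wx":0,"wy":0,"wz":0,"tx":0,"ty":-0.01,"tz":0.011,"fingers":0},{"wx":0,"wy":0,"wz":0,"tx":0,"ty":-0.018,"tz":0.011,"fingers":0},{"wx":0,"wy":0,"wz":0,"tx":0,"ty":-0.026,"tz":0.011,"fingers":0},{"wx":0,"wy":0,"wz":0,"tx":0,"ty":-0.034,"tz":0.011,"fingers":0},{"wx":0,"wy":0,"wz":0,"tx":0,"ty":-0.044,"tz":0.011,"fingers":0},{"wx":0,"wy":0,"wz":0,"tx":0,"ty":-0.052,"tz":0.011,"fingers":0},{"wx":0,"wy":0,"wz":0,"tx":0,"ty":-0.055,"tz":0.011,"fingers":0}]'
python3 -c "
from h import *
bot.snapshot('scene');lm('lid','scene',2);lm('lid_loop','scene',2);lm('lifter_saddle','scene',2);go((.45,-.415,.28),-.256)"
```

```text
clock: 16.77
eef_pos: [0.5533, -0.1689, 0.1399]
ee_rot: [[-0.068, 0.998, -0.0], [0.998, 0.068, -0.001], [-0.001, -0.0, -1.0]]
contact_force: [0.1, -0.2, -3.0]
grip_width: 0.0176
lid scene [([0.6045, -0.1664, 0.0222], 0.97)]
lid_loop scene [([0.6031, -0.1719, 0.0726], 0.91)]
lifter_saddle scene [([0.5549, -0.1695, 0.0499], 0.67)]
pos [ 0.5547 -0.1689  0.1398] t [-0.2385 -0.1213 -0.14  ] w [[0.0, 0.001, 0.325], [-0.002, 0.001, -2.817]] j [-0.5   0.52  1.46 -0.    1.16 -0.57] F [-0.1  0.1 -2. ] g 0.0172 t 17.0
```

The lifter is free and the lid stayed put. Carrying the lifter back to the stand.

```bash
python3 -m jog '[{"wx":0,"wy":0,"wz":0,"tx":0,"ty":0,"tz":-0.025,"fingers":0},{"wx":0,"wy":0,"wz":0,"tx":0,"ty":0,"tz":-0.06,"fingers":0},{"wx":0,"wy":0,"wz":0.02,"tx":-0.005,"ty":-0.003,"tz":-0.1,"fingers":0},{"wx":0,"wy":0,"wz":0.05,"tx":-0.02,"ty":-0.01,"tz":-0.13,"fingers":0},{"wx":0,"wy":0,"wz":0.1,"tx":-0.05,"ty":-0.025,"tz":-0.14,"fingers":0},{"wx":0,"wy":0,"wz":0.15,"tx":-0.085,"ty":-0.043,"tz":-0.14,"fingers":0},{"wx":0,"wy":0,"wz":0.2,"tx":-0.12,"ty":-0.061,"tz":-0.14,"fingers":0},{"wx":0,"wy":0,"wz":0.25,"tx":-0.155,"ty":-0.079,"tz":-0.14,"fingers":0},{"wx":0,"wy":0,"wz":0.3,"tx":-0.19,"ty":-0.097,"tz":-0.14,"fingers":0},{"wx":0,"wy":0,"wz":0.325,"tx":-0.22,"ty":-0.112,"tz":-0.14,"fingers":0},{"wx":0,"wy":0,"wz":0.325,"tx":-0.236,"ty":-0.12,"tz":-0.14,"fingers":0},{"wx":0,"wy":0,"wz":0.325,"tx":-0.2385,"ty":-0.1213,"tz":-0.14,"fingers":0}]'
python3 -c "
from h import *
go((.45,-.415,.1125),-.2568)"
```

```text
clock: 17.97
eef_pos: [0.4485, -0.418, 0.2793]
ee_rot: [[0.257, 0.966, -0.0], [0.966, -0.257, -0.001], [-0.001, -0.0, -1.0]]
contact_force: [1.0, -0.5, -3.2]
grip_width: 0.0177
pos [ 0.4485 -0.418   0.2793] t [0.0035 0.0007 0.1668] w [[-0.0, 0.001, -0.003], [0.002, 0.0, 3.138]] j [-0.94  0.49  1.14 -0.    1.51 -0.68] F [ 1.  -0.5 -3.2] g 0.0177 t 18.0
```

```bash
python3 -m jog '[{"wx":0,"wy":0,"wz":0,"tx":0.003,"ty":0.0007,"tz":0.03,"fingers":0},{"wx":0,"wy":0,"wz":0,"tx":0.003,"ty":0.0007,"tz":0.06,"fingers":0},{"wx":0,"wy":0,"wz":0,"tx":0.003,"ty":0.0007,"tz":0.09,"fingers":0},{"wx":0,"wy":0,"wz":0,"tx":0.003,"ty":0.0007,"tz":0.11,"fingers":0},{"wx":0,"wy":0,"wz":0,"tx":0.003,"ty":0.0007,"tz":0.125,"fingers":0},{"wx":0,"wy":0,"wz":0,"tx":0.003,"ty":0.0007,"tz":0.13,"fingers":0},{"wx":0,"wy":0,"wz":0,"tx":0.003,"ty":0.0007,"tz":0.13,"fingers":0}]'
python3 -c "
from h import *
go((.45,-.415,.1125),-.2568)"
```

```text
clock: 18.55
eef_pos: [0.4502, -0.4146, 0.1484]
ee_rot: [[0.256, 0.967, -0.002], [0.967, -0.256, 0.0], [-0.0, -0.002, -1.0]]
contact_force: [0.3, 0.3, -1.6]
grip_width: 0.0177
pos [ 0.4502 -0.4146  0.1484] t [-0.0005  0.      0.0359] w [[-0.002, 0.0, -0.002], [0.0, 0.002, 3.139]] j [-0.94  0.58  1.34 -0.    1.22 -0.68] F [ 0.3  0.3 -1.6] g 0.0177 t 18.6
```

```bash
python3 -m jog '[{"wx":0,"wy":0,"wz":0,"tx":0,"ty":0,"tz":0.012,"fingers":0},{"wx":0,"wy":0,"wz":0,"tx":0,"ty":0,"tz":0.022,"fingers":0},{"wx":0,"wy":0,"wz":0,"tx":0,"ty":0,"tz":0.03,"fingers":0},{"wx":0,"wy":0,"wz":0,"tx":0,"ty":0,"tz":0.034,"fingers":0},{"wx":0,"wy":0,"wz":0,"tx":0,"ty":0,"tz":0.0355,"fingers":0},{"wx":0,"wy":0,"wz":0,"tx":0,"ty":0,"tz":0.0355,"fingers":0}]'
python3 -m jog '[{"wx":0,"wy":0,"wz":0,"tx":0,"ty":0,"tz":0,"fingers":0.3},{"wx":0,"wy":0,"wz":0,"tx":0,"ty":0,"tz":0,"fingers":0.6},{"wx":0,"wy":0,"wz":0,"tx":0,"ty":0,"tz":0,"fingers":1},{"wx":0,"wy":0,"wz":0,"tx":0,"ty":0,"tz":0,"fingers":1},{"wx":0,"wy":0,"wz":0,"tx":0,"ty":0,"tz":0,"fingers":1},{"wx":0,"wy":0,"wz":0,"tx":0,"ty":0,"tz":-0.02,"fingers":1},{"wx":0,"wy":0,"wz":0,"tx":0,"ty":0,"tz":-0.05,"fingers":1},{"wx":0,"wy":0,"wz":0,"tx":0,"ty":0,"tz":-0.09,"fingers":1},{"wx":0,"wy":0,"wz":0,"tx":0,"ty":0,"tz":-0.1,"fingers":1}]'
python3 - <<'E'
from h import *
for c in("scene","top"):
  bot.snapshot(c)
  lm("lifter",c,2);lm("potato1",c,4)
for d in bot.cut_out("potato1","top")[:4]:
    m,v,w=axis(d["pixels"]);a=back("top",m,.02);b=back("top",m+10*v,.02);e=b-a
    print(round(d["score"],2),d["pixels"].sum(),a.round(4),"long yaw",np.arctan2(e[1],e[0])%np.pi)
go((.411,-.1605,.10),.729+np.pi/2)
E
```

```text
clock: 19.05
eef_pos: [0.4502, -0.4146, 0.1131]
ee_rot: [[0.256, 0.967, -0.001], [0.967, -0.256, 0.0], [-0.0, -0.001, -1.0]]
contact_force: [0.7, 0.1, -2.2]
grip_width: 0.0172
clock: 19.8
eef_pos: [0.4513, -0.4159, 0.2193]
ee_rot: [[0.256, 0.967, 0.004], [0.967, -0.256, -0.007], [-0.006, 0.005, -1.0]]
contact_force: [0.1, -0.1, 0.2]
grip_width: 0.0755
lifter scene [([0.4528, -0.4145, 0.1327], 0.94)]
potato1 scene [([0.4109, -0.1623, 0.0162], 0.64), ([0.432, 0.3247, 0.0185], 0.55), ([0.4421, -0.0272, 0.0181], 0.49), ([0.3361, 0.5053, 0.0023], 0.44)]
lifter top [([0.449, -0.4146, 0.1259], 0.63)]
potato1 top [([0.4433, -0.0236, 0.019], 0.72), ([0.4112, -0.1601, 0.0132], 0.58), ([0.4335, 0.3201, 0.0209], 0.56)]
0.82 271 [ 0.4418 -0.0241  0.02  ] long yaw 2.9002334727405747
0.64 311 [ 0.4104 -0.1611  0.02  ] long yaw 0.7520581331572234
0.5 305 [0.4307 0.3225 0.02  ] long yaw 0.344402042351454
pos [ 0.45   -0.4142  0.2112] t [ 0.2351 -0.1022  0.1121] w [[0.001, -0.006, -2.559], [-0.004, -0.001, 0.583]] j [-0.93  0.53  1.25 -0.    1.36 -0.68] F [-0.9  0.3 -0.2] g 0.088 t 20.1
```

The lifter hangs in the stand. Next is the potato at (0.411,-0.161).

```bash
python3 -m jog '[{"wx":0,"wy":0,"wz":0.08,"tx":0.025,"ty":-0.011,"tz":0,"fingers":1},{"wx":0,"wy":0,"wz":0.18,"tx":0.06,"ty":-0.026,"tz":0,"fingers":1},{"wx":0,"wy":0,"wz":0.28,"tx":0.097,"ty":-0.042,"tz":0,"fingers":1},{"wx":0,"wy":0,"wz":0.38,"tx":0.134,"ty":-0.058,"tz":0.01,"fingers":1},{"wx":0,"wy":0,"wz":0.48,"tx":0.17,"ty":-0.074,"tz":0.03,"fingers":1},{"wx":0,"wy":0,"wz":0.57,"tx":0.2,"ty":-0.088,"tz":0.055,"fingers":1},{"wx":0,"wy":0,"wz":0.575,"tx":0.225,"ty":-0.098,"tz":0.085,"fingers":1},{"wx":0,"wy":0,"wz":0.575,"tx":0.235,"ty":-0.102,"tz":0.12,"fingers":1},{"wx":0,"wy":0,"wz":0.575,"tx":0.235,"ty":-0.102,"tz":0.16,"fingers":1},{"wx":0,"wy":0,"wz":0.575,"tx":0.235,"ty":-0.102,"tz":0.185,"fingers":1},{"wx":0,"wy":0,"wz":0.575,"tx":0.235,"ty":-0.102,"tz":0.2,"fingers":1},{"wx":0,"wy":0,"wz":0.575,"tx":0.235,"ty":-0.102,"tz":0.205,"fingers":1}]'
python3 -m jog '[{"wx":0,"wy":0,"wz":0,"tx":0,"ty":0,"tz":0,"fingers":0.6},{"wx":0,"wy":0,"wz":0,"tx":0,"ty":0,"tz":0,"fingers":0.3},{"wx":0,"wy":0,"wz":0,"tx":0,"ty":0,"tz":0,"fingers":0.3},{"wx":0,"wy":0,"wz":0,"tx":0,"ty":0,"tz":0,"fingers":0.3},{"wx":0,"wy":0,"wz":0,"tx":0,"ty":0,"tz":0,"fingers":0.3},{"wx":0,"wy":0,"wz":0,"tx":0,"ty":0,"tz":0,"fingers":0.3},{"wx":0,"wy":0,"wz":0,"tx":0,"ty":0,"tz":0,"fingers":0.3},{"wx":0,"wy":0,"wz":0,"tx":0,"ty":0,"tz":0,"fingers":0.3},{"wx":0,"wy":0,"wz":0,"tx":0,"ty":0,"tz":-0.03,"fingers":0.3},{"wx":0,"wy":0,"wz":0,"tx":0,"ty":0,"tz":-0.07,"fingers":0.3},{"wx":0,"wy":0,"wz":0,"tx":0,"ty":0,"tz":-0.11,"fingers":0.3},{"wx":0,"wy":0,"wz":0,"tx":0,"ty":0,"tz":-0.13,"fingers":0.3}]' 15
python3 -c "
from h import *
go((.586,.115,.13),-1.047)"
```

```text
clock: 21.15
eef_pos: [0.4094, -0.1592, 0.0044]
ee_rot: [[0.741, 0.672, -0.008], [0.672, -0.741, 0.006], [-0.002, -0.01, -1.0]]
contact_force: [-0.5, 0.9, -0.4]
grip_width: 0.088
clock: 22.15
eef_pos: [0.4113, -0.1605, 0.1383]
ee_rot: [[0.741, 0.672, -0.004], [0.672, -0.741, 0.003], [-0.001, -0.005, -1.0]]
contact_force: [-0.3, 0.1, -1.0]
grip_width: 0.0434
pos [ 0.4113 -0.1605  0.1383] t [ 0.3146 -0.0866  0.0085] w [[-0.005, 0.001, 0.213], [-0.002, -0.007, -2.929]] j [-0.64  0.25  1.87  0.    1.03  0.19] F [-0.3  0.1 -1. ] g 0.0434 t 22.1
```

```bash
python3 -m jog '[{"wx":0,"wy":0,"wz":0.02,"tx":0.02,"ty":-0.006,"tz":0,"fingers":0.3},{"wx":0,"wy":0,"wz":0.05,"tx":0.055,"ty":-0.015,"tz":0,"fingers":0.3},{"wx":0,"wy":0,"wz":0.08,"tx":0.09,"ty":-0.025,"tz":0,"fingers":0.3},{"wx":0,"wy":0,"wz":0.11,"tx":0.13,"ty":-0.036,"tz":0,"fingers":0.3},{"wx":0,"wy":0,"wz":0.14,"tx":0.17,"ty":-0.047,"tz":0,"fingers":0.3},{"wx":0,"wy":0,"wz":0.17,"tx":0.21,"ty":-0.058,"tz":0,"fingers":0.3},{"wx":0,"wy":0,"wz":0.2,"tx":0.25,"ty":-0.069,"tz":0,"fingers":0.3},{"wx":0,"wy":0,"wz":0.213,"tx":0.285,"ty":-0.078,"tz":0,"fingers":0.3},{"wx":0,"wy":0,"wz":0.213,"tx":0.305,"ty":-0.084,"tz":0.01,"fingers":0.3},{"wx":0,"wy":0,"wz":0.213,"tx":0.314,"ty":-0.0866,"tz":0.03,"fingers":0.3},{"wx":0,"wy":0,"wz":0.213,"tx":0.314,"ty":-0.0866,"tz":0.04,"fingers":0.3},{"wx":0,"wy":0,"wz":0.213,"tx":0.314,"ty":-0.0866,"tz":0.04,"fingers":0.3}]'
python3 -c "
from h import *
go((.586,.115,.025),-1.047)"
```

```text
clock: 23.15
eef_pos: [0.5838, 0.1147, 0.0958]
ee_rot: [[0.866, 0.501, -0.009], [0.501, -0.866, 0.003], [-0.007, -0.007, -1.0]]
contact_force: [-0.5, -0.1, -1.3]
grip_width: 0.0434
pos [0.5838 0.1147 0.0958] t [0.0025 0.0014 0.0707] w [[-0.007, 0.007, 0.001], [-0.01, -0.011, -3.141]] j [-0.    0.61  1.44  0.    1.1   1.04] F [-0.5 -0.1 -1.3] g 0.0434 t 23.1
```

```bash
python3 -m jog '[{"wx":0,"wy":0,"wz":0,"tx":0.002,"ty":0.001,"tz":0.025,"fingers":0.3},{"wx":0,"wy":0,"wz":0,"tx":0.002,"ty":0.001,"tz":0.05,"fingers":0.3},{"wx":0,"wy":0,"wz":0,"tx":0.002,"ty":0.001,"tz":0.065,"fingers":0.3},{"wx":0,"wy":0,"wz":0,"tx":0.002,"ty":0.001,"tz":0.071,"fingers":0.3},{"wx":0,"wy":0,"wz":0,"tx":0.002,"ty":0.001,"tz":0.071,"fingers":0.65},{"wx":0,"wy":0,"wz":0,"tx":0.002,"ty":0.001,"tz":0.071,"fingers":0.65},{"wx":0,"wy":0,"wz":0,"tx":0.002,"ty":0.001,"tz":0.071,"fingers":0.65},{"wx":0,"wy":0,"wz":0,"tx":0.002,"ty":0.001,"tz":0.071,"fingers":0.65},{"wx":0,"wy":0,"wz":0,"tx":0.002,"ty":0.001,"tz":0.05,"fingers":0.65},{"wx":0,"wy":0,"wz":0,"tx":0.002,"ty":0.001,"tz":0.01,"fingers":0.65},{"wx":0,"wy":0,"wz":0,"tx":0.002,"ty":0.001,"tz":-0.03,"fingers":0.65},{"wx":0,"wy":0,"wz":0,"tx":0.002,"ty":0.001,"tz":-0.04,"fingers":0.65}]'
python3 - <<'E'
from h import *
bot.snapshot("scene");bot.snapshot("top");lm("potato1","scene",4);lm("potato1","top",4)
go((.4425,-.0245,.004),2.905-np.pi/2)
E
```

```text
clock: 24.15
eef_pos: [0.5888, 0.1148, 0.143]
ee_rot: [[0.865, 0.501, 0.001], [0.501, -0.865, 0.003], [0.003, -0.002, -1.0]]
contact_force: [1.2, -0.2, 0.2]
grip_width: 0.0573
potato1 scene [([0.5871, 0.1124, 0.0313], 0.77), ([0.4424, -0.0278, 0.0188], 0.66), ([0.4306, 0.3294, 0.019], 0.64)]
potato1 top [([0.441, -0.0257, 0.018], 0.79), ([0.4338, 0.3228, 0.0195], 0.65), ([0.5857, 0.1156, 0.0297], 0.57), ([0.3335, 0.5025, 0.0029], 0.38)]
pos [0.5858 0.1147 0.1348] t [-0.1928  0.0498  0.1319] w [[-0.013, -0.006, -2.38], [-0.005, 0.01, 0.761]] j [-0.    0.57  1.4   0.    1.19  1.04] F [-0.2  0.  -0.6] g 0.0572 t 24.4
```

```bash
python3 -m jog '[{"wx":0,"wy":0,"wz":0.1,"tx":-0.03,"ty":0.008,"tz":0,"fingers":1},{"wx":0,"wy":0,"wz":0.22,"tx":-0.065,"ty":0.017,"tz":0,"fingers":1},{"wx":0,"wy":0,"wz":0.34,"tx":-0.1,"ty":0.026,"tz":0,"fingers":1},{"wx":0,"wy":0,"wz":0.46,"tx":-0.14,"ty":0.036,"tz":0,"fingers":1},{"wx":0,"wy":0,"wz":0.58,"tx":-0.175,"ty":0.045,"tz":0.01,"fingers":1},{"wx":0,"wy":0,"wz":0.7,"tx":-0.193,"ty":0.05,"tz":0.03,"fingers":1},{"wx":0,"wy":0,"wz":0.76,"tx":-0.193,"ty":0.05,"tz":0.06,"fingers":1},{"wx":0,"wy":0,"wz":0.76,"tx":-0.193,"ty":0.05,"tz":0.095,"fingers":1},{"wx":0,"wy":0,"wz":0.76,"tx":-0.193,"ty":0.05,"tz":0.12,"fingers":1},{"wx":0,"wy":0,"wz":0.76,"tx":-0.193,"ty":0.05,"tz":0.13,"fingers":1},{"wx":0,"wy":0,"wz":0.76,"tx":-0.193,"ty":0.05,"tz":0.13,"fingers":0.6},{"wx":0,"wy":0,"wz":0.76,"tx":-0.193,"ty":0.05,"tz":0.13,"fingers":0.3}]' 15
python3 -m jog '[{"wx":0,"wy":0,"wz":0,"tx":0,"ty":0,"tz":0,"fingers":0.3},{"wx":0,"wy":0,"wz":0,"tx":0,"ty":0,"tz":0,"fingers":0.3},{"wx":0,"wy":0,"wz":0,"tx":0,"ty":0,"tz":0,"fingers":0.3},{"wx":0,"wy":0,"wz":0,"tx":0,"ty":0,"tz":0,"fingers":0.3},{"wx":0,"wy":0,"wz":0,"tx":0,"ty":0,"tz":0,"fingers":0.3},{"wx":0,"wy":0,"wz":0,"tx":0,"ty":0,"tz":0,"fingers":0.3},{"wx":0,"wy":0,"wz":0,"tx":0,"ty":0,"tz":0,"fingers":0.3},{"wx":0,"wy":0,"wz":0,"tx":0,"ty":0,"tz":-0.03,"fingers":0.3},{"wx":0,"wy":0,"wz":0,"tx":0,"ty":0,"tz":-0.07,"fingers":0.3},{"wx":0,"wy":0,"wz":0,"tx":0,"ty":0,"tz":-0.11,"fingers":0.3},{"wx":0,"wy":0,"wz":0,"tx":0,"ty":0,"tz":-0.13,"fingers":0.3}]' 15
python3 -c "
from h import *
go((.676,.115,.1),-2.094)"
```

```text
clock: 25.35
eef_pos: [0.4416, -0.0245, 0.005]
ee_rot: [[0.972, -0.233, -0.013], [-0.233, -0.972, 0.004], [-0.014, -0.001, -1.0]]
contact_force: [0.0, -0.1, 0.3]
grip_width: 0.0769
clock: 26.27
eef_pos: [0.4444, -0.0253, 0.1389]
ee_rot: [[0.972, -0.233, -0.009], [-0.233, -0.972, 0.002], [-0.009, -0.0, -1.0]]
contact_force: [-0.4, -0.0, -0.3]
grip_width: 0.0427
pos [ 0.4444 -0.0253  0.1389] t [ 0.1929 -0.1905  0.0372] w [[0.001, 0.009, 0.288], [-0.013, 0.001, -2.854]] j [-0.32  0.26  1.86 -0.    1.04  1.49] F [-0.4 -0.  -0.3] g 0.0427 t 26.3
```

```bash
python3 -m jog '[{"wx":0,"wy":0,"wz":0.03,"tx":0.015,"ty":-0.015,"tz":0,"fingers":0.3},{"wx":0,"wy":0,"wz":0.08,"tx":0.04,"ty":-0.04,"tz":0,"fingers":0.3},{"wx":0,"wy":0,"wz":0.12,"tx":0.066,"ty":-0.066,"tz":0,"fingers":0.3},{"wx":0,"wy":0,"wz":0.16,"tx":0.092,"ty":-0.092,"tz":0,"fingers":0.3},{"wx":0,"wy":0,"wz":0.2,"tx":0.118,"ty":-0.118,"tz":0,"fingers":0.3},{"wx":0,"wy":0,"wz":0.25,"tx":0.145,"ty":-0.143,"tz":0,"fingers":0.3},{"wx":0,"wy":0.005,"wz":0.288,"tx":0.17,"ty":-0.168,"tz":0,"fingers":0.3},{"wx":0,"wy":0.009,"wz":0.288,"tx":0.187,"ty":-0.185,"tz":0.01,"fingers":0.3},{"wx":0,"wy":0.009,"wz":0.288,"tx":0.193,"ty":-0.19,"tz":0.03,"fingers":0.3},{"wx":0,"wy":0.009,"wz":0.288,"tx":0.193,"ty":-0.19,"tz":0.037,"fingers":0.3},{"wx":0,"wy":0.009,"wz":0.288,"tx":0.193,"ty":-0.19,"tz":0.037,"fingers":0.3}]'
python3 -c "
from h import *
go((.676,.115,.025),-2.094)"
```

```text
clock: 27.18
eef_pos: [0.6745, 0.1145, 0.0973]
ee_rot: [[0.866, -0.5, -0.006], [-0.5, -0.866, -0.001], [-0.004, 0.004, -1.0]]
contact_force: [-0.4, 0.0, -1.6]
grip_width: 0.0422
pos [0.6745 0.1145 0.0973] t [ 0.0013 -0.0015  0.0723] w [[0.004, 0.004, 0.0], [-0.007, 0.006, -3.141]] j [-0.    0.79  1.11 -0.    1.25  2.09] F [-0.4  0.  -1.6] g 0.0422 t 27.2
```

```bash
python3 -m jog '[{"wx":0,"wy":0,"wz":0,"tx":0.001,"ty":-0.001,"tz":0.025,"fingers":0.3},{"wx":0,"wy":0,"wz":0,"tx":0.001,"ty":-0.001,"tz":0.05,"fingers":0.3},{"wx":0,"wy":0,"wz":0,"tx":0.001,"ty":-0.001,"tz":0.067,"fingers":0.3},{"wx":0,"wy":0,"wz":0,"tx":0.001,"ty":-0.001,"tz":0.072,"fingers":0.3},{"wx":0,"wy":0,"wz":0,"tx":0.001,"ty":-0.001,"tz":0.072,"fingers":0.65},{"wx":0,"wy":0,"wz":0,"tx":0.001,"ty":-0.001,"tz":0.072,"fingers":0.65},{"wx":0,"wy":0,"wz":0,"tx":0.001,"ty":-0.001,"tz":0.072,"fingers":0.65},{"wx":0,"wy":0,"wz":0,"tx":0.001,"ty":-0.001,"tz":0.072,"fingers":0.65},{"wx":0,"wy":0,"wz":0,"tx":0.001,"ty":-0.001,"tz":0.05,"fingers":0.65},{"wx":0,"wy":0,"wz":0,"tx":0.001,"ty":-0.001,"tz":0.01,"fingers":0.65},{"wx":0,"wy":0,"wz":0,"tx":0.001,"ty":-0.001,"tz":-0.03,"fingers":0.65},{"wx":0,"wy":0,"wz":0,"tx":0.001,"ty":-0.001,"tz":-0.04,"fingers":0.65}]'
python3 - <<'E'
from h import *
bot.snapshot("scene");bot.snapshot("top");lm("potato1","scene",4);lm("potato1","top",4)
go((.432,.3235,.004),.353-np.pi/2)
E
```

```text
clock: 28.18
eef_pos: [0.6785, 0.115, 0.1456]
ee_rot: [[0.866, -0.499, 0.006], [-0.499, -0.866, -0.001], [0.006, -0.002, -1.0]]
contact_force: [0.4, -0.3, 0.3]
grip_width: 0.0574
potato1 scene [([0.4511, -0.4154, 0.0265], 0.74), ([0.6738, 0.113, 0.0353], 0.71), ([0.5856, 0.1102, 0.0304], 0.69), ([0.4316, 0.325, 0.0184], 0.59)]
potato1 top [([0.4332, 0.32, 0.0185], 0.61)]
pos [0.6756 0.1149 0.1362] t [-0.3145 -0.0597  0.1338] w [[0.002, 0.007, -0.876], [0.009, -0.002, 2.265]] j [-0.    0.76  1.06 -0.    1.33  2.09] F [ 0.1 -0.1 -0.8] g 0.0576 t 28.4
```

```bash
python3 -m jog '[{"wx":0,"wy":0,"wz":-0.1,"tx":-0.03,"ty":-0.006,"tz":0,"fingers":1},{"wx":0,"wy":0,"wz":-0.21,"tx":-0.07,"ty":-0.014,"tz":0,"fingers":1},{"wx":0,"wy":0,"wz":-0.32,"tx":-0.11,"ty":-0.022,"tz":0,"fingers":1},{"wx":0,"wy":0,"wz":-0.43,"tx":-0.15,"ty":-0.029,"tz":0,"fingers":1},{"wx":0,"wy":0,"wz":-0.54,"tx":-0.19,"ty":-0.036,"tz":0,"fingers":1},{"wx":0,"wy":0,"wz":-0.65,"tx":-0.23,"ty":-0.044,"tz":0,"fingers":1},{"wx":0,"wy":0,"wz":-0.76,"tx":-0.27,"ty":-0.052,"tz":0,"fingers":1},{"wx":0,"wy":0,"wz":-0.87,"tx":-0.305,"ty":-0.058,"tz":0.015,"fingers":1},{"wx":0,"wy":0.005,"wz":-0.876,"tx":-0.3145,"ty":-0.0597,"tz":0.05,"fingers":1},{"wx":0,"wy":0.007,"wz":-0.876,"tx":-0.3145,"ty":-0.0597,"tz":0.09,"fingers":1},{"wx":0,"wy":0.007,"wz":-0.876,"tx":-0.3145,"ty":-0.0597,"tz":0.12,"fingers":1},{"wx":0,"wy":0.007,"wz":-0.876,"tx":-0.3145,"ty":-0.0597,"tz":0.132,"fingers":1}]' 15
python3 -m jog '[{"wx":0,"wy":0,"wz":0,"tx":0,"ty":0,"tz":0,"fingers":0.6},{"wx":0,"wy":0,"wz":0,"tx":0,"ty":0,"tz":0,"fingers":0.3},{"wx":0,"wy":0,"wz":0,"tx":0,"ty":0,"tz":0,"fingers":0.3},{"wx":0,"wy":0,"wz":0,"tx":0,"ty":0,"tz":0,"fingers":0.3},{"wx":0,"wy":0,"wz":0,"tx":0,"ty":0,"tz":0,"fingers":0.3},{"wx":0,"wy":0,"wz":0,"tx":0,"ty":0,"tz":0,"fingers":0.3},{"wx":0,"wy":0,"wz":0,"tx":0,"ty":0,"tz":0,"fingers":0.3},{"wx":0,"wy":0,"wz":0,"tx":0,"ty":0,"tz":0,"fingers":0.3},{"wx":0,"wy":0,"wz":0,"tx":0,"ty":0,"tz":-0.03,"fingers":0.3},{"wx":0,"wy":0,"wz":0,"tx":0,"ty":0,"tz":-0.07,"fingers":0.3},{"wx":0,"wy":0,"wz":0,"tx":0,"ty":0,"tz":-0.11,"fingers":0.3},{"wx":0,"wy":0,"wz":0,"tx":0,"ty":0,"tz":-0.13,"fingers":0.3}]' 15
python3 -c "
from h import *
go((.631,.192,.1),0)"
```

```text
clock: 29.38
eef_pos: [0.4286, 0.3223, 0.0005]
ee_rot: [[0.938, 0.346, -0.009], [0.346, -0.938, -0.006], [-0.01, 0.002, -1.0]]
contact_force: [-0.8, 0.6, 0.7]
grip_width: 0.0883
clock: 30.38
eef_pos: [0.4308, 0.3234, 0.1347]
ee_rot: [[0.938, 0.346, -0.004], [0.346, -0.938, -0.004], [-0.005, 0.002, -1.0]]
contact_force: [0.7, -0.3, 1.0]
grip_width: 0.0425
pos [0.4308 0.3234 0.1347] t [0.1425 0.1925 0.0343] w [[-0.002, 0.006, -1.217], [0.006, 0.002, 1.924]] j [ 0.43  0.45  1.59 -0.    1.11  1.65] F [ 0.7 -0.3  1. ] g 0.0425 t 30.4
```

```bash
python3 -m jog '[{"wx":0,"wy":0,"wz":-0.1,"tx":0.008,"ty":0.01,"tz":-0.005,"fingers":0.3},{"wx":0,"wy":0,"wz":-0.21,"tx":0.022,"ty":0.03,"tz":-0.01,"fingers":0.3},{"wx":0,"wy":0,"wz":-0.32,"tx":0.036,"ty":0.05,"tz":-0.01,"fingers":0.3},{"wx":0,"wy":0,"wz":-0.43,"tx":0.051,"ty":0.07,"tz":-0.01,"fingers":0.3},{"wx":0,"wy":0,"wz":-0.54,"tx":0.066,"ty":0.09,"tz":-0.01,"fingers":0.3},{"wx":0,"wy":0,"wz":-0.65,"tx":0.081,"ty":0.11,"tz":-0.01,"fingers":0.3},{"wx":0,"wy":0,"wz":-0.76,"tx":0.096,"ty":0.13,"tz":-0.01,"fingers":0.3},{"wx":0,"wy":0,"wz":-0.87,"tx":0.111,"ty":0.15,"tz":-0.01,"fingers":0.3},{"wx":0,"wy":0,"wz":-0.98,"tx":0.125,"ty":0.17,"tz":-0.01,"fingers":0.3},{"wx":0,"wy":0,"wz":-1.09,"tx":0.137,"ty":0.185,"tz":0.005,"fingers":0.3},{"wx":0,"wy":0,"wz":-1.2,"tx":0.1425,"ty":0.1925,"tz":0.025,"fingers":0.3},{"wx":0,"wy":0.005,"wz":-1.217,"tx":0.1425,"ty":0.1925,"tz":0.034,"fingers":0.3}]'
python3 -c "
from h import *
go((.631,.192,.025),0)"
```

```text
clock: 31.38
eef_pos: [0.6311, 0.1903, 0.0972]
ee_rot: [[-0.002, 1.0, -0.005], [1.0, 0.002, -0.001], [-0.001, -0.005, -1.0]]
contact_force: [-0.5, -0.1, -1.6]
grip_width: 0.0424
pos [0.6311 0.1903 0.0972] t [0.0017 0.0002 0.0722] w [[-0.005, 0.001, 0.002], [-0.001, -0.008, -3.14]] j [0.12 0.74 1.21 0.   1.2  0.11] F [-0.5 -0.1 -1.6] g 0.0424 t 31.4
```

```bash
python3 -m jog '[{"wx":0,"wy":0,"wz":0,"tx":0.001,"ty":0,"tz":0.025,"fingers":0.3},{"wx":0,"wy":0,"wz":0,"tx":0.001,"ty":0,"tz":0.05,"fingers":0.3},{"wx":0,"wy":0,"wz":0,"tx":0.001,"ty":0,"tz":0.067,"fingers":0.3},{"wx":0,"wy":0,"wz":0,"tx":0.001,"ty":0,"tz":0.072,"fingers":0.3},{"wx":0,"wy":0,"wz":0,"tx":0.001,"ty":0,"tz":0.072,"fingers":0.65},{"wx":0,"wy":0,"wz":0,"tx":0.001,"ty":0,"tz":0.072,"fingers":0.65},{"wx":0,"wy":0,"wz":0,"tx":0.001,"ty":0,"tz":0.072,"fingers":0.65},{"wx":0,"wy":0,"wz":0,"tx":0.001,"ty":0,"tz":0.072,"fingers":0.65},{"wx":0,"wy":0,"wz":0,"tx":0.001,"ty":0,"tz":0.05,"fingers":0.65},{"wx":0,"wy":0,"wz":0,"tx":0.001,"ty":0,"tz":0.01,"fingers":0.65},{"wx":0,"wy":0,"wz":0,"tx":0,"ty":0,"tz":-0.03,"fingers":0.65},{"wx":0,"wy":0,"wz":0,"tx":0,"ty":0,"tz":-0.04,"fingers":0.65}]'
python3 -m jog '[{"wx":0,"wy":0,"wz":0,"tx":-0.015,"ty":-0.005,"tz":-0.01,"fingers":1},{"wx":0,"wy":0,"wz":0.02,"tx":-0.05,"ty":-0.018,"tz":-0.03,"fingers":1},{"wx":0,"wy":0,"wz":0.04,"tx":-0.088,"ty":-0.031,"tz":-0.06,"fingers":1},{"wx":0,"wy":0,"wz":0.06,"tx":-0.125,"ty":-0.045,"tz":-0.08,"fingers":1},{"wx":0,"wy":0,"wz":0.08,"tx":-0.162,"ty":-0.055,"tz":-0.09,"fingers":1},{"wx":0,"wy":0,"wz":0.1,"tx":-0.2,"ty":-0.065,"tz":-0.09,"fingers":1},{"wx":0,"wy":0,"wz":0.12,"tx":-0.238,"ty":-0.078,"tz":-0.09,"fingers":1},{"wx":0,"wy":0,"wz":0.14,"tx":-0.275,"ty":-0.09,"tz":-0.09,"fingers":1},{"wx":0,"wy":0,"wz":0.17,"tx":-0.312,"ty":-0.1,"tz":-0.09,"fingers":1},{"wx":0,"wy":0,"wz":0.2,"tx":-0.35,"ty":-0.11,"tz":-0.09,"fingers":1},{"wx":0,"wy":0,"wz":0.22,"tx":-0.388,"ty":-0.12,"tz":-0.09,"fingers":1},{"wx":0,"wy":0,"wz":0.25,"tx":-0.425,"ty":-0.13,"tz":-0.09,"fingers":1}]'
python3 - <<'E'
from h import *
for c in("scene","top"):
  im=bot.snapshot(c)[:,:,::-1];cv2.imwrite(f"pics/{c}7.png",im);lm("potato1",c,5);lm("lid",c,2);lm("lid_loop",c,2);lm("casserole",c,2);lm("lifter",c,2)
go((.45,-.415,.1125),-.2568)
E
```

```text
clock: 32.38
eef_pos: [0.6337, 0.1907, 0.1452]
ee_rot: [[-0.002, 1.0, 0.006], [1.0, 0.002, 0.001], [0.001, 0.006, -1.0]]
contact_force: [-0.1, 0.0, 2.0]
grip_width: 0.0573
clock: 33.38
eef_pos: [0.5031, -0.2365, 0.2349]
ee_rot: [[0.247, 0.969, 0.007], [0.969, -0.247, -0.0], [0.002, 0.007, -1.0]]
contact_force: [1.1, -0.5, -0.6]
grip_width: 0.0882
potato1 scene [([0.6283, 0.1985, 0.0341], 0.85), ([0.6746, 0.1096, 0.0344], 0.7), ([0.5845, 0.1125, 0.0322], 0.59), ([0.6333, -0.4403, -0.0002], 0.43)]
lid scene [([0.6079, -0.168, 0.0255], 0.56)]
lid_loop scene [([0.603, -0.1739, 0.0765], 0.7), ([0.6277, 0.1934, 0.0335], 0.51)]
casserole scene [([0.6272, 0.142, -0.003], 0.97)]
lifter scene [([0.4525, -0.4113, 0.1281], 0.56)]
potato1 top [([0.6286, 0.1893, 0.0347], 0.74), ([0.5838, 0.114, 0.0296], 0.69), ([0.6732, 0.1131, 0.0314], 0.55)]
lid top [([0.6058, -0.1683, 0.0253], 0.71), ([0.5395, 0.4328, 0.0013], 0.5)]
lid_loop top [([0.6063, -0.1648, 0.073], 0.57), ([0.3343, 0.506, 0.0047], 0.57)]
casserole top [([0.6333, 0.1399, -0.0002], 0.92)]
lifter top [([0.4469, -0.4167, 0.1293], 0.6)]
pos [ 0.5042 -0.234   0.2341] t [-0.189  -0.009   0.1212] w [[0.006, -0.002, 0.01], [0.004, 0.009, -3.132]] j [-0.65  0.38  1.41  0.    1.34 -0.4 ] F [-0.3 -0.6  0.1] g 0.088 t 34.0
```

View pics/top7.png

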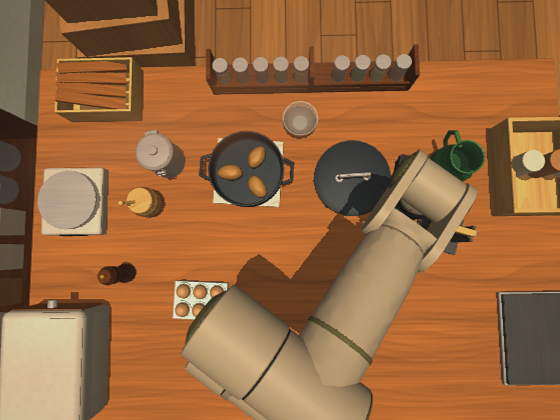

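The top view shows all three potatoes lying in the casserole at (245,165), the lid on the trivet at (352,177), and nothing else disturbed. I'll refine the casserole and lid centres with a silhouette fit.

```bash
cat > fit.py <<'E'
from h import *
from scipy.optimize import minimize
th=np.linspace(0,2*np.pi,72)
def fit(path,c,rings,g,thr=75):
    im=cv2.imread(path);u=proj(c,(*g,.04))[0].astype(int);W=85
    x,y=u-W;cr=im[y:y+2*W,x:x+2*W]
    m=(cr.max(2)<thr).astype(np.uint8);m=cv2.morphologyEx(m,cv2.MORPH_CLOSE,np.ones((5,5)));
    cs,_=cv2.findContours(m,cv2.RETR_EXTERNAL,cv2.CHAIN_APPROX_NONE);k=np.zeros_like(m);cv2.drawContours(k,[max(cs,key=cv2.contourArea)],-1,1,-1)
    k=cv2.morphologyEx(k,cv2.MORPH_OPEN,cv2.getStructuringElement(cv2.MORPH_ELLIPSE,(25,25)))
    def cost(p):
        P=np.vstack([np.c_[p[0]+r*np.cos(th),p[1]+r*np.sin(th),0*th+z] for r,z in rings])
        h=cv2.convexHull(((proj(c,P)-[x,y])*16*4).astype(np.int32)+32*3)
        b=np.zeros((8*W,8*W),np.uint8);cv2.fillConvexPoly(b,h,1,shift=4)
        K=cv2.resize(k,(8*W,8*W),interpolation=cv2.INTER_NEAREST);return (b!=K).mean()
    r=minimize(cost,g,method="Nelder-Mead",options=dict(initial_simplex=np.array(g)+np.array([[0,0],[.008,0],[0,.008]]),xatol=1e-4))
    print(path,c,r.x.round(4),round(r.fun,4))
cas=[(.110,.068),(.110,.016)];lid=[(.113,.068)]
if __name__=="__main__":
    for c in("top","scene"):
        fit(f"pics/{c}7.png",c,cas,(.631,.141))
        fit(f"pics/{c}0.png",c,cas+[(.113,.070)],(.631,.141))
    fit("pics/scene7.png","scene",[(.113,.027)],(.607,-.167));fit("pics/top7.png","top",[(.113,.027)],(.607,-.167))
E
python3 fit.py
```

```text
pics/top7.png top [0.6367 0.1463] 0.021
pics/top0.png top [0.6341 0.1442] 0.0264
pics/scene7.png scene [0.6253 0.1387] 0.0109
pics/scene0.png scene [0.6266 0.1416] 0.0227
pics/scene7.png scene [ 0.6033 -0.1717] 0.0039
pics/top7.png top [ 0.6081 -0.1656] 0.0068
```

The cameras disagree by about 5 mm (scene biased low), but the top fit agrees with the arm's own lift position of (0.634,0.144), so I'll use that for setting the lid back. Now fetching the lifter.

```bash
python3 -m jog '[{"wx":0,"wy":0,"wz":0,"tx":-0.03,"ty":-0.002,"tz":0.01,"fingers":1},{"wx":0,"wy":0,"wz":0,"tx":-0.07,"ty":-0.004,"tz":0.02,"fingers":1},{"wx":0.003,"wy":0,"wz":0.005,"tx":-0.11,"ty":-0.006,"tz":0.025,"fingers":1},{"wx":0.006,"wy":-0.002,"wz":0.01,"tx":-0.15,"ty":-0.008,"tz":0.03,"fingers":1},{"wx":0.006,"wy":-0.002,"wz":0.01,"tx":-0.178,"ty":-0.009,"tz":0.03,"fingers":1},{"wx":0.006,"wy":-0.002,"wz":0.01,"tx":-0.189,"ty":-0.009,"tz":0.035,"fingers":1},{"wx":0.006,"wy":-0.002,"wz":0.01,"tx":-0.189,"ty":-0.009,"tz":0.04,"fingers":1},{"wx":0.006,"wy":-0.002,"wz":0.01,"tx":-0.189,"ty":-0.009,"tz":0.04,"fingers":1}]'
python3 -c "
from h import *
go((.45,-.415,.1125),-.2568)"
```

```text
clock: 34.65
eef_pos: [0.4496, -0.4138, 0.1922]
ee_rot: [[0.254, 0.967, -0.001], [0.967, -0.254, 0.003], [0.002, -0.002, -1.0]]
contact_force: [0.4, 0.1, -0.4]
grip_width: 0.0884
pos [ 0.4496 -0.4138  0.1922] t [-0.0012  0.0009  0.0797] w [[-0.002, -0.002, -0.0], [-0.003, 0.003, 3.141]] j [-0.94  0.54  1.29  0.    1.32 -0.68] F [ 0.4  0.1 -0.4] g 0.0884 t 34.6
```

```bash
python3 -m jog '[{"wx":-0.002,"wy":-0.002,"wz":0,"tx":-0.001,"ty":0.001,"tz":0.03,"fingers":1},{"wx":-0.002,"wy":-0.002,"wz":0,"tx":-0.001,"ty":0.001,"tz":0.06,"fingers":1},{"wx":-0.002,"wy":-0.002,"wz":0,"tx":-0.001,"ty":0.001,"tz":0.076,"fingers":1},{"wx":-0.002,"wy":-0.002,"wz":0,"tx":-0.001,"ty":0.001,"tz":0.08,"fingers":1},{"wx":-0.002,"wy":-0.002,"wz":0,"tx":-0.001,"ty":0.001,"tz":0.08,"fingers":0.4},{"wx":-0.002,"wy":-0.002,"wz":0,"tx":-0.001,"ty":0.001,"tz":0.08,"fingers":0},{"wx":-0.002,"wy":-0.002,"wz":0,"tx":-0.001,"ty":0.001,"tz":0.08,"fingers":0},{"wx":-0.002,"wy":-0.002,"wz":0,"tx":-0.001,"ty":0.001,"tz":0.08,"fingers":0},{"wx":-0.002,"wy":-0.002,"wz":0,"tx":-0.001,"ty":0.001,"tz":0.08,"fingers":0},{"wx":-0.002,"wy":-0.002,"wz":0,"tx":-0.001,"ty":0.001,"tz":0.08,"fingers":0},{"wx":-0.002,"wy":-0.002,"wz":0,"tx":-0.001,"ty":0.001,"tz":0.08,"fingers":0},{"wx":-0.002,"wy":-0.002,"wz":0,"tx":-0.001,"ty":0.001,"tz":0.08,"fingers":0}]' 50
python3 -m jog '[{"wx":0,"wy":0,"wz":0,"tx":0,"ty":0,"tz":0,"fingers":0},{"wx":0,"wy":0,"wz":0,"tx":0,"ty":0,"tz":0,"fingers":0},{"wx":0,"wy":0,"wz":0,"tx":0,"ty":0,"tz":0,"fingers":0},{"wx":0,"wy":0,"wz":0,"tx":0,"ty":0,"tz":0,"fingers":0},{"wx":0,"wy":0,"wz":0,"tx":0,"ty":0,"tz":0,"fingers":0},{"wx":0,"wy":0,"wz":0,"tx":0,"ty":0,"tz":0,"fingers":0}]' 50
python3 -m jog '[{"wx":0,"wy":0,"wz":0,"tx":0,"ty":0,"tz":-0.01,"fingers":0},{"wx":0,"wy":0,"wz":0,"tx":0,"ty":0,"tz":-0.03,"fingers":0},{"wx":0,"wy":0,"wz":0,"tx":0,"ty":0,"tz":-0.06,"fingers":0},{"wx":0,"wy":0,"wz":0,"tx":0,"ty":0,"tz":-0.09,"fingers":0},{"wx":0,"wy":0,"wz":0,"tx":0,"ty":0,"tz":-0.12,"fingers":0},{"wx":0,"wy":0,"wz":0,"tx":0,"ty":0,"tz":-0.15,"fingers":0},{"wx":0,"wy":0,"wz":0,"tx":0,"ty":0,"tz":-0.165,"fingers":0},{"wx":0,"wy":0,"wz":0,"tx":0,"ty":0,"tz":-0.165,"fingers":0}]'
python3 -c "
from h import *
go((.554,-.169,.23),.0685)"
```

```text
clock: 35.65
eef_pos: [0.4502, -0.4149, 0.1124]
ee_rot: [[0.254, 0.967, 0.0], [0.967, -0.254, -0.0], [-0.0, 0.0, -1.0]]
contact_force: [-0.1, -0.1, -0.1]
grip_width: 0.0369
clock: 36.15
eef_pos: [0.4502, -0.4149, 0.1124]
ee_rot: [[0.254, 0.967, 0.0], [0.967, -0.254, -0.0], [-0.0, 0.0, -1.0]]
contact_force: [0.3, 0.2, 0.3]
grip_width: 0.0172
clock: 36.82
eef_pos: [0.4506, -0.4155, 0.2816]
ee_rot: [[0.254, 0.967, 0.004], [0.967, -0.254, -0.005], [-0.004, 0.006, -1.0]]
contact_force: [-0.2, 0.1, -2.2]
grip_width: 0.0175
pos [ 0.4506 -0.4155  0.2816] t [0.2649 0.037  0.0507] w [[0.005, 0.005, -0.325], [0.007, -0.007, 2.816]] j [-0.94  0.49  1.14  0.    1.51 -0.68] F [-0.2  0.1 -2.2] g 0.0175 t 36.8
```

```bash
python3 -m jog '[{"wx":0,"wy":0,"wz":-0.03,"tx":0.02,"ty":0.003,"tz":0,"fingers":0},{"wx":0,"wy":0,"wz":-0.07,"tx":0.05,"ty":0.007,"tz":0,"fingers":0},{"wx":0,"wy":0,"wz":-0.11,"tx":0.085,"ty":0.012,"tz":0,"fingers":0},{"wx":0,"wy":0,"wz":-0.16,"tx":0.12,"ty":0.017,"tz":0,"fingers":0},{"wx":0,"wy":0,"wz":-0.2,"tx":0.155,"ty":0.022,"tz":0,"fingers":0},{"wx":0,"wy":0,"wz":-0.25,"tx":0.19,"ty":0.027,"tz":0.005,"fingers":0},{"wx":0,"wy":0,"wz":-0.29,"tx":0.225,"ty":0.031,"tz":0.02,"fingers":0},{"wx":0.003,"wy":0.003,"wz":-0.325,"tx":0.25,"ty":0.035,"tz":0.035,"fingers":0},{"wx":0.003,"wy":0.003,"wz":-0.325,"tx":0.262,"ty":0.037,"tz":0.047,"fingers":0},{"wx":0.003,"wy":0.003,"wz":-0.325,"tx":0.265,"ty":0.037,"tz":0.051,"fingers":0},{"wx":0.003,"wy":0.003,"wz":-0.325,"tx":0.265,"ty":0.037,"tz":0.051,"fingers":0}]'
python3 -c "
from h import *
go((.554,-.169,.1398),.0685)"
```

```text
clock: 37.73
eef_pos: [0.5534, -0.1681, 0.2279]
ee_rot: [[-0.069, 0.998, -0.002], [0.998, 0.069, -0.001], [-0.001, -0.002, -1.0]]
contact_force: [-0.2, -0.0, -1.9]
grip_width: 0.017
pos [ 0.5534 -0.1681  0.2279] t [-0.0009  0.0007  0.0881] w [[-0.002, 0.001, 0.0], [-0.001, -0.003, -3.141]] j [-0.5   0.44  1.35 -0.    1.36 -0.57] F [-0.2 -0.  -1.9] g 0.017 t 37.7
```

```bash
python3 -m jog '[{"wx":0,"wy":0,"wz":0,"tx":0,"ty":0,"tz":0.015,"fingers":0},{"wx":0,"wy":0,"wz":0,"tx":0,"ty":0,"tz":0.035,"fingers":0},{"wx":0,"wy":0,"wz":0,"tx":0,"ty":0,"tz":0.055,"fingers":0},{"wx":0,"wy":0,"wz":0,"tx":0,"ty":0,"tz":0.072,"fingers":0},{"wx":0,"wy":0,"wz":0,"tx":0,"ty":0,"tz":0.083,"fingers":0},{"wx":0,"wy":0,"wz":0,"tx":0,"ty":0,"tz":0.088,"fingers":0},{"wx":0,"wy":0,"wz":0,"tx":0,"ty":0,"tz":0.088,"fingers":0},{"wx":0,"wy":0,"wz":0,"tx":0,"ty":0,"tz":0.088,"fingers":0}]'
python3 - <<'E'
from h import *
im=bot.snapshot("scene")[:,:,::-1]
x,y=np.int32(proj("scene",(.608,-.166,.076))[0])-[40,35];cv2.imwrite("pics/z8.png",cv2.resize(im[y:y+60,x:x+80],(400,300),interpolation=cv2.INTER_CUBIC))
go((.6095,-.165,.1398),.0685)
E
```

```text
clock: 38.4
eef_pos: [0.5535, -0.1688, 0.1408]
ee_rot: [[-0.068, 0.998, -0.001], [0.998, 0.068, -0.001], [-0.001, -0.001, -1.0]]
contact_force: [0.7, 0.6, -3.0]
grip_width: 0.0176
pos [ 0.5537 -0.1687  0.1411] t [-0.0002  0.056   0.0013] w [[-0.0, 0.002, 0.0], [-0.002, -0.0, -3.141]] j [-0.5   0.52  1.46 -0.    1.16 -0.57] F [ 0.2  0.  -2.5] g 0.0173 t 38.5
```

View pics/z8.png

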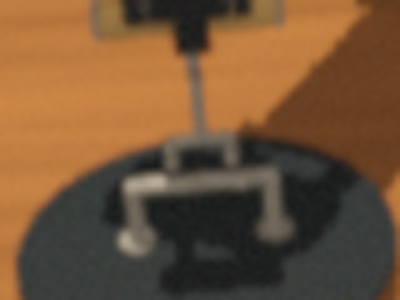

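The prongs (170–238) are centred behind the bar (125–278). Sliding in and lifting slowly.

```bash
python3 -m jog '[{"wx":0,"wy":0,"wz":0,"tx":0,"ty":0.003,"tz":0.001,"fingers":0},{"wx":0,"wy":0,"wz":0,"tx":0,"ty":0.01,"tz":0.001,"fingers":0},{"wx":0,"wy":0,"wz":0,"tx":0,"ty":0.018,"tz":0.001,"fingers":0},{"wx":0,"wy":0,"wz":0,"tx":0,"ty":0.026,"tz":0.001,"fingers":0},{"wx":0,"wy":0,"wz":0,"tx":0,"ty":0.034,"tz":0.001,"fingers":0},{"wx":0,"wy":0,"wz":0,"tx":0,"ty":0.041,"tz":0.001,"fingers":0},{"wx":0,"wy":0,"wz":0,"tx":0,"ty":0.048,"tz":0.001,"fingers":0},{"wx":0,"wy":0,"wz":0,"tx":0,"ty":0.053,"tz":0.001,"fingers":0},{"wx":0,"wy":0,"wz":0,"tx":0,"ty":0.056,"tz":0.001,"fingers":0},{"wx":0,"wy":0,"wz":0,"tx":0,"ty":0.056,"tz":-0.003,"fingers":0},{"wx":0,"wy":0,"wz":0,"tx":0,"ty":0.056,"tz":-0.009,"fingers":0},{"wx":0,"wy":0,"wz":0,"tx":0,"ty":0.056,"tz":-0.013,"fingers":0}]'
python3 -m jog '[{"wx":0,"wy":0,"wz":0,"tx":0,"ty":0,"tz":-0.002,"fingers":0},{"wx":0,"wy":0,"wz":0,"tx":0,"ty":0,"tz":-0.004,"fingers":0},{"wx":0,"wy":0,"wz":0,"tx":0,"ty":0,"tz":-0.006,"fingers":0},{"wx":0,"wy":0,"wz":0,"tx":0,"ty":0,"tz":-0.009,"fingers":0},{"wx":0,"wy":0,"wz":0,"tx":0,"ty":0,"tz":-0.012,"fingers":0},{"wx":0,"wy":0,"wz":0,"tx":0,"ty":0,"tz":-0.016,"fingers":0},{"wx":0,"wy":0,"wz":0,"tx":0,"ty":0,"tz":-0.021,"fingers":0},{"wx":0,"wy":0,"wz":0,"tx":0,"ty":0,"tz":-0.027,"fingers":0},{"wx":0,"wy":0,"wz":0,"tx":0,"ty":0,"tz":-0.034,"fingers":0},{"wx":0,"wy":0,"wz":0,"tx":0,"ty":0,"tz":-0.04,"fingers":0},{"wx":0,"wy":0,"wz":0,"tx":0,"ty":0,"tz":-0.043,"fingers":0},{"wx":0,"wy":0,"wz":0,"tx":0,"ty":0,"tz":-0.043,"fingers":0}]'
python3 - <<'E'
from h import *
im=bot.snapshot("scene")[:,:,::-1];cv2.imwrite("pics/scene9.png",im);lm("lid","scene",2);lm("lid_loop","scene",2)
go((.634,.1435,.255),.0685)
E
```

```text
clock: 39.45
eef_pos: [0.6096, -0.1649, 0.1551]
ee_rot: [[-0.068, 0.998, 0.001], [0.998, 0.068, -0.002], [-0.002, 0.0, -1.0]]
contact_force: [0.4, 0.6, -2.1]
grip_width: 0.0172
clock: 40.45
eef_pos: [0.6098, -0.165, 0.1992]
ee_rot: [[-0.068, 0.998, 0.002], [0.998, 0.068, -0.003], [-0.003, 0.002, -1.0]]
contact_force: [1.1, -0.8, -8.5]
grip_width: 0.0177
lid scene [([0.6063, -0.1678, 0.0687], 0.68)]
lid_loop scene [([0.6052, -0.1712, 0.1185], 0.65)]
pos [ 0.6094 -0.1648  0.1978] t [ 0.3058  0.0457 -0.0577] w [[-0.0, 0.002, 0.0], [-0.003, -0.0, -3.142]] j [-0.45  0.58  1.21 -0.    1.36 -0.52] F [ 0.2  0.8 -8.3] g 0.0176 t 40.6
```

```bash
python3 -m jog '[{"wx":0,"wy":0,"wz":0,"tx":0,"ty":0,"tz":-0.008,"fingers":0},{"wx":0,"wy":0,"wz":0,"tx":0,"ty":0,"tz":-0.02,"fingers":0},{"wx":0,"wy":0,"wz":0,"tx":0,"ty":0,"tz":-0.033,"fingers":0},{"wx":0,"wy":0,"wz":0,"tx":0.003,"ty":0,"tz":-0.045,"fingers":0},{"wx":0,"wy":0,"wz":0,"tx":0.01,"ty":0.001,"tz":-0.054,"fingers":0},{"wx":0,"wy":0,"wz":0,"tx":0.022,"ty":0.003,"tz":-0.058,"fingers":0},{"wx":0,"wy":0,"wz":0,"tx":0.038,"ty":0.005,"tz":-0.058,"fingers":0},{"wx":0,"wy":0,"wz":0,"tx":0.055,"ty":0.008,"tz":-0.058,"fingers":0},{"wx":0,"wy":0,"wz":0,"tx":0.073,"ty":0.011,"tz":-0.058,"fingers":0},{"wx":0,"wy":0,"wz":0,"tx":0.09,"ty":0.014,"tz":-0.058,"fingers":0},{"wx":0,"wy":0,"wz":0,"tx":0.108,"ty":0.016,"tz":-0.058,"fingers":0},{"wx":0,"wy":0,"wz":0,"tx":0.125,"ty":0.019,"tz":-0.058,"fingers":0}]'
python3 -m jog '[{"wx":0,"wy":0,"wz":0,"tx":0.018,"ty":0.003,"tz":0,"fingers":0},{"wx":0,"wy":0,"wz":0,"tx":0.036,"ty":0.005,"tz":0,"fingers":0},{"wx":0,"wy":0,"wz":0,"tx":0.054,"ty":0.008,"tz":0,"fingers":0},{"wx":0,"wy":0,"wz":0,"tx":0.072,"ty":0.011,"tz":0,"fingers":0},{"wx":0,"wy":0,"wz":0,"tx":0.09,"ty":0.013,"tz":0,"fingers":0},{"wx":0,"wy":0,"wz":0,"tx":0.108,"ty":0.016,"tz":0,"fingers":0},{"wx":0,"wy":0,"wz":0,"tx":0.126,"ty":0.019,"tz":0,"fingers":0},{"wx":0,"wy":0,"wz":0,"tx":0.143,"ty":0.021,"tz":0,"fingers":0},{"wx":0,"wy":0,"wz":0,"tx":0.157,"ty":0.023,"tz":0,"fingers":0},{"wx":0,"wy":0,"wz":0,"tx":0.168,"ty":0.025,"tz":0,"fingers":0},{"wx":0,"wy":0,"wz":0,"tx":0.175,"ty":0.026,"tz":0,"fingers":0},{"wx":0,"wy":0,"wz":0,"tx":0.179,"ty":0.026,"tz":0,"fingers":0}]'
python3 - <<'E'
from h import *
for c in("scene","top"):
  im=bot.snapshot(c)[:,:,::-1];cv2.imwrite(f"pics/{c}10.png",im);lm("lid",c,2);lm("lid_loop",c,2)
  lm("casserole",c,2)
go((.634,.1435,.2),.0685)
E
```

```text
clock: 41.6
eef_pos: [0.6193, -0.0359, 0.2547]
ee_rot: [[-0.07, 0.998, -0.002], [0.998, 0.07, -0.001], [-0.001, -0.002, -1.0]]
contact_force: [0.6, 0.1, -8.3]
grip_width: 0.0172
clock: 42.6
eef_pos: [0.6327, 0.1456, 0.2542]
ee_rot: [[-0.07, 0.998, -0.002], [0.998, 0.07, -0.001], [-0.0, -0.002, -1.0]]
contact_force: [0.5, 0.4, -8.4]
grip_width: 0.0174
lid scene [([0.6261, 0.1472, 0.1207], 0.87)]
lid_loop scene [([0.6266, 0.1384, 0.173], 0.73)]
casserole scene [([0.6306, 0.1405, 0.0011], 0.7)]
lid top [([0.6321, 0.1431, 0.1208], 0.6)]
lid_loop top [([0.6292, 0.1428, 0.1696], 0.76)]
casserole top [([0.6292, 0.1429, 0.1706], 0.42)]
pos [0.6328 0.1438 0.2546] t [-0.0004  0.0012  0.0546] w [[-0.002, 0.001, 0.0], [-0.001, -0.003, -3.141]] j [ 0.04  0.59  1.04 -0.    1.51 -0.03] F [ 0.1 -0.5 -8.4] g 0.0172 t 43.0
```

```bash
python3 -m jog '[{"wx":0,"wy":0,"wz":0,"tx":0,"ty":0.001,"tz":0.006,"fingers":0},{"wx":0,"wy":0,"wz":0,"tx":0,"ty":0.001,"tz":0.016,"fingers":0},{"wx":0,"wy":0,"wz":0,"tx":0,"ty":0.001,"tz":0.027,"fingers":0},{"wx":0,"wy":0,"wz":0,"tx":0,"ty":0.001,"tz":0.036,"fingers":0},{"wx":0,"wy":0,"wz":0,"tx":0,"ty":0.001,"tz":0.042,"fingers":0},{"wx":0,"wy":0,"wz":0,"tx":0,"ty":0.001,"tz":0.046,"fingers":0},{"wx":0,"wy":0,"wz":0,"tx":0,"ty":0.001,"tz":0.048,"fingers":0},{"wx":0,"wy":0,"wz":0,"tx":0,"ty":0.001,"tz":0.05,"fingers":0},{"wx":0,"wy":0,"wz":0,"tx":0,"ty":0.001,"tz":0.051,"fingers":0},{"wx":0,"wy":0,"wz":0,"tx":0,"ty":0.001,"tz":0.052,"fingers":0},{"wx":0,"wy":0,"wz":0,"tx":0,"ty":0.001,"tz":0.053,"fingers":0},{"wx":0,"wy":0,"wz":0,"tx":0,"ty":0.001,"tz":0.053,"fingers":0}]'
python3 -m jog '[{"wx":0,"wy":0,"wz":0,"tx":0,"ty":0,"tz":0.0005,"fingers":0},{"wx":0,"wy":0,"wz":0,"tx":0,"ty":0,"tz":0.001,"fingers":0},{"wx":0,"wy":0,"wz":0,"tx":0,"ty":0,"tz":0.001,"fingers":0}]'
python3 -m jog '[{"wx":0,"wy":0,"wz":0,"tx":0,"ty":0,"tz":0.0005,"fingers":0},{"wx":0,"wy":0,"wz":0,"tx":0,"ty":0,"tz":0.001,"fingers":0},{"wx":0,"wy":0,"wz":0,"tx":0,"ty":0,"tz":0.001,"fingers":0}]'
python3 -m jog '[{"wx":0,"wy":0,"wz":0,"tx":0,"ty":0,"tz":0.0005,"fingers":0},{"wx":0,"wy":0,"wz":0,"tx":0,"ty":0,"tz":0.001,"fingers":0},{"wx":0,"wy":0,"wz":0,"tx":0,"ty":0,"tz":0.001,"fingers":0}]'
python3 -c "
from h import *
go((.634,.1435,.2),.0685)"
```

```text
clock: 44.0
eef_pos: [0.6337, 0.1439, 0.2016]
ee_rot: [[-0.069, 0.998, -0.002], [0.998, 0.069, -0.001], [-0.001, -0.002, -1.0]]
contact_force: [-0.2, -0.5, -9.1]
grip_width: 0.0173
clock: 44.25
eef_pos: [0.6338, 0.1439, 0.2006]
ee_rot: [[-0.069, 0.998, -0.001], [0.998, 0.069, -0.001], [-0.001, -0.002, -1.0]]
contact_force: [-0.4, 1.1, -9.5]
grip_width: 0.0176
clock: 44.5
eef_pos: [0.6338, 0.1439, 0.1996]
ee_rot: [[-0.069, 0.998, -0.001], [0.998, 0.069, -0.001], [-0.001, -0.001, -1.0]]
contact_force: [0.2, 0.5, -9.2]
grip_width: 0.018
clock: 44.75
eef_pos: [0.634, 0.1439, 0.1993]
ee_rot: [[-0.069, 0.998, -0.0], [0.998, 0.069, -0.001], [-0.001, -0.0, -1.0]]
contact_force: [-0.7, -0.4, -3.6]
grip_width: 0.0174
pos [0.634  0.1439 0.1993] t [-0.0004 -0.0001 -0.0007] w [[-0.0, 0.001, 0.0], [-0.001, -0.0, -3.141]] j [ 0.04  0.62  1.13 -0.    1.39 -0.03] F [-0.7 -0.4 -3.6] g 0.0174 t 44.8
```

Full weight was carried until TCP z = 0.1995, exactly the seated height, so the lid is home. Unhooking.

```bash
python3 -m jog '[{"wx":0,"wy":0,"wz":0,"tx":0,"ty":0,"tz":0.003,"fingers":0},{"wx":0,"wy":0,"wz":0,"tx":0,"ty":0,"tz":0.008,"fingers":0},{"wx":0,"wy":0,"wz":0,"tx":0,"ty":0,"tz":0.014,"fingers":0},{"wx":0,"wy":0,"wz":0,"tx":0,"ty":0,"tz":0.018,"fingers":0},{"wx":0,"wy":0,"wz":0,"tx":0,"ty":0,"tz":0.018,"fingers":0},{"wx":0,"wy":0,"wz":0,"tx":0,"ty":-0.006,"tz":0.018,"fingers":0},{"wx":0,"wy":0,"wz":0,"tx":0,"ty":-0.015,"tz":0.018,"fingers":0},{"wx":0,"wy":0,"wz":0,"tx":0,"ty":-0.025,"tz":0.018,"fingers":0},{"wx":0,"wy":0,"wz":0,"tx":0,"ty":-0.035,"tz":0.018,"fingers":0},{"wx":0,"wy":0,"wz":0,"tx":0,"ty":-0.045,"tz":0.018,"fingers":0},{"wx":0,"wy":0,"wz":0,"tx":0,"ty":-0.053,"tz":0.018,"fingers":0},{"wx":0,"wy":0,"wz":0,"tx":0,"ty":-0.055,"tz":0.018,"fingers":0}]'
python3 -m jog '[{"wx":0,"wy":0,"wz":0,"tx":0,"ty":0,"tz":-0.025,"fingers":0},{"wx":0,"wy":0,"wz":0,"tx":0,"ty":0,"tz":-0.06,"fingers":0},{"wx":0,"wy":0,"wz":0,"tx":0,"ty":0,"tz":-0.09,"fingers":0},{"wx":0,"wy":0,"wz":0,"tx":-0.01,"ty":-0.001,"tz":-0.1,"fingers":0},{"wx":0,"wy":0,"wz":0.02,"tx":-0.04,"ty":-0.006,"tz":-0.1,"fingers":0},{"wx":0,"wy":0,"wz":0.05,"tx":-0.075,"ty":-0.015,"tz":-0.1,"fingers":0},{"wx":0,"wy":0,"wz":0.08,"tx":-0.11,"ty":-0.022,"tz":-0.1,"fingers":0},{"wx":0,"wy":0,"wz":0.11,"tx":-0.145,"ty":-0.029,"tz":-0.1,"fingers":0},{"wx":0,"wy":0,"wz":0.14,"tx":-0.18,"ty":-0.036,"tz":-0.1,"fingers":0},{"wx":0,"wy":0,"wz":0.17,"tx":-0.215,"ty":-0.043,"tz":-0.1,"fingers":0},{"wx":0,"wy":0,"wz":0.2,"tx":-0.25,"ty":-0.05,"tz":-0.1,"fingers":0},{"wx":0,"wy":0,"wz":0.23,"tx":-0.28,"ty":-0.056,"tz":-0.1,"fingers":0}]'
python3 - <<'E'
from h import *
for c in("scene","top"):
  im=bot.snapshot(c)[:,:,::-1];cv2.imwrite(f"pics/{c}11.png",im);lm("lid",c,2);lm("lid_loop",c,2)
go((.45,-.415,.28),-.2568)
from fit import *
for c in("top","scene"): fit(f"pics/{c}11.png",c,cas+[(.113,.070)],(.631,.141))
E
```

```text
clock: 45.75
eef_pos: [0.5781, 0.1402, 0.1818]
ee_rot: [[-0.069, 0.998, 0.0], [0.998, 0.069, -0.001], [-0.001, 0.0, -1.0]]
contact_force: [-0.2, -0.1, -2.0]
grip_width: 0.0174
clock: 46.75
eef_pos: [0.5405, -0.1457, 0.281]
ee_rot: [[0.163, 0.987, -0.001], [0.987, -0.163, -0.001], [-0.001, -0.001, -1.0]]
contact_force: [0.8, 0.2, -2.8]
grip_width: 0.0177
lid scene [([0.6321, 0.1414, 0.0655], 0.85)]
lid_loop scene [([0.6288, 0.1358, 0.1156], 0.83)]
lid top [([0.6285, 0.141, 0.0686], 0.85)]
lid_loop top [([0.6326, 0.1432, 0.1149], 0.75)]
pos [ 0.5415 -0.1422  0.2816] t [-0.2839 -0.047   0.0017] w [[-0.0, 0.0, 0.097], [-0.0, -0.0, -3.044]] j [-0.47  0.37  1.31 -0.    1.46 -0.31] F [-0.4  0.7 -2.9] g 0.0175 t 47.0
pics/top11.png top [0.6326 0.1443] 0.0255
pics/scene11.png scene [0.6266 0.1416] 0.0208
```

Lid is back where it was at the start (the fits match to about 1.5 mm). Now to the stand.

```bash
python3 -m jog '[{"wx":0,"wy":0,"wz":0.02,"tx":-0.02,"ty":-0.003,"tz":0,"fingers":0},{"wx":0,"wy":0,"wz":0.04,"tx":-0.055,"ty":-0.009,"tz":0,"fingers":0},{"wx":0,"wy":0,"wz":0.06,"tx":-0.09,"ty":-0.015,"tz":0,"fingers":0},{"wx":0,"wy":0,"wz":0.08,"tx":-0.13,"ty":-0.022,"tz":0,"fingers":0},{"wx":0,"wy":0,"wz":0.097,"tx":-0.17,"ty":-0.028,"tz":0,"fingers":0},{"wx":0,"wy":0,"wz":0.097,"tx":-0.21,"ty":-0.035,"tz":0,"fingers":0},{"wx":0,"wy":0,"wz":0.097,"tx":-0.245,"ty":-0.041,"tz":0,"fingers":0},{"wx":0,"wy":0,"wz":0.097,"tx":-0.272,"ty":-0.045,"tz":0,"fingers":0},{"wx":0,"wy":0,"wz":0.097,"tx":-0.283,"ty":-0.047,"tz":0.01,"fingers":0},{"wx":0,"wy":0,"wz":0.097,"tx":-0.2839,"ty":-0.047,"tz":0.04,"fingers":0},{"wx":0,"wy":0,"wz":0.097,"tx":-0.2839,"ty":-0.047,"tz":0.05,"fingers":0},{"wx":0,"wy":0,"wz":0.097,"tx":-0.2839,"ty":-0.047,"tz":0.05,"fingers":0}]'
python3 -c "
from h import *
go((.45,-.415,.145),-.2568)"
```

```text
clock: 48.05
eef_pos: [0.45, -0.4128, 0.2285]
ee_rot: [[0.252, 0.968, -0.004], [0.968, -0.252, 0.005], [0.004, -0.005, -1.0]]
contact_force: [-0.2, 0.3, -1.4]
grip_width: 0.0171
pos [ 0.45   -0.4128  0.2285] t [-0.0024  0.001   0.0835] w [[-0.005, -0.004, 0.002], [0.006, -0.008, -3.14]] j [-0.93  0.52  1.23 -0.    1.4  -0.68] F [-0.2  0.3 -1.4] g 0.0171 t 48.0
```

```bash
python3 -m jog '[{"wx":-0.003,"wy":-0.003,"wz":0.002,"tx":-0.0015,"ty":0.001,"tz":0.02,"fingers":0},{"wx":-0.003,"wy":-0.003,"wz":0.002,"tx":-0.002,"ty":0.001,"tz":0.05,"fingers":0},{"wx":-0.003,"wy":-0.003,"wz":0.002,"tx":-0.002,"ty":0.001,"tz":0.072,"fingers":0},{"wx":-0.003,"wy":-0.003,"wz":0.002,"tx":-0.002,"ty":0.001,"tz":0.082,"fingers":0},{"wx":-0.003,"wy":-0.003,"wz":0.002,"tx":-0.002,"ty":0.001,"tz":0.083,"fingers":0},{"wx":-0.003,"wy":-0.003,"wz":0.002,"tx":-0.002,"ty":0.001,"tz":0.083,"fingers":0}]'
python3 -c "
from h import *
go((.45,-.415,.1125),-.2568)"
```

```text
clock: 48.55
eef_pos: [0.4509, -0.4145, 0.1468]
ee_rot: [[0.253, 0.967, -0.001], [0.967, -0.253, 0.0], [0.0, -0.001, -1.0]]
contact_force: [-0.8, 0.3, -2.0]
grip_width: 0.0174
pos [ 0.4509 -0.4145  0.1468] t [-0.0008 -0.0007  0.0343] w [[-0.001, -0.0, 0.001], [0.0, -0.001, -3.141]] j [-0.93  0.58  1.34 -0.    1.22 -0.68] F [-0.8  0.3 -2. ] g 0.0174 t 48.5
```

```bash
python3 -m jog '[{"wx":0,"wy":0,"wz":0,"tx":-0.001,"ty":-0.001,"tz":0.012,"fingers":0},{"wx":0,"wy":0,"wz":0,"tx":-0.001,"ty":-0.001,"tz":0.022,"fingers":0},{"wx":0,"wy":0,"wz":0,"tx":-0.001,"ty":-0.001,"tz":0.03,"fingers":0},{"wx":0,"wy":0,"wz":0,"tx":-0.001,"ty":-0.001,"tz":0.033,"fingers":0},{"wx":0,"wy":0,"wz":0,"tx":-0.001,"ty":-0.001,"tz":0.034,"fingers":0},{"wx":0,"wy":0,"wz":0,"tx":-0.001,"ty":-0.001,"tz":0.034,"fingers":0}]'
python3 -m jog '[{"wx":0,"wy":0,"wz":0,"tx":0,"ty":0,"tz":0,"fingers":0.3},{"wx":0,"wy":0,"wz":0,"tx":0,"ty":0,"tz":0,"fingers":0.6},{"wx":0,"wy":0,"wz":0,"tx":0,"ty":0,"tz":0,"fingers":1},{"wx":0,"wy":0,"wz":0,"tx":0,"ty":0,"tz":0,"fingers":1},{"wx":0,"wy":0,"wz":0,"tx":0,"ty":0,"tz":0,"fingers":1},{"wx":0,"wy":0,"wz":0,"tx":0,"ty":0,"tz":-0.02,"fingers":1},{"wx":0,"wy":0,"wz":0,"tx":0,"ty":0,"tz":-0.05,"fingers":1},{"wx":0,"wy":0,"wz":0,"tx":0,"ty":0,"tz":-0.09,"fingers":1},{"wx":0,"wy":0,"wz":0,"tx":0,"ty":0,"tz":-0.1,"fingers":1}]'
python3 - <<'E'
from h import *
for c in("scene","top"):
  im=bot.snapshot(c)[:,:,::-1];cv2.imwrite(f"pics/{c}12.png",im)
  for q in("lifter","leg_inner_pivot","leg_inner_tip","leg_outer_pivot","leg_outer_tip","trivet"):lm(q,c,2)
im=cv2.imread("pics/top12.png");a=cv2.resize(im[140:220,300:400],(800,600)[:2],interpolation=cv2.INTER_CUBIC);cv2.imwrite("pics/z12.png",a)
go((.66,-.3,.2))
E
```

```text
clock: 49.05
eef_pos: [0.4497, -0.4152, 0.1128]
ee_rot: [[0.253, 0.967, -0.001], [0.967, -0.253, 0.0], [0.0, -0.001, -1.0]]
contact_force: [0.1, -0.3, -2.9]
grip_width: 0.0172
clock: 49.8
eef_pos: [0.4508, -0.4165, 0.2189]
ee_rot: [[0.253, 0.967, 0.004], [0.967, -0.253, -0.007], [-0.005, 0.006, -1.0]]
contact_force: [1.0, -0.7, 1.8]
grip_width: 0.0756
lifter scene [([0.4522, -0.4151, 0.1277], 0.89), ([0.2574, 0.2814, -0.0002], 0.29)]
leg_inner_pivot scene [([0.5543, -0.2313, 0.0235], 0.58), ([0.6265, 0.1394, 0.1161], 0.34)]
leg_inner_tip scene [([0.6706, -0.2395, 0.0201], 0.43)]
leg_outer_pivot scene [([0.574, -0.0955, 0.0206], 0.58)]
leg_outer_tip scene [([0.6816, -0.1056, 0.0225], 0.57)]
trivet scene [([0.6073, -0.1578, -0.0019], 0.97)]
lifter top [([0.4511, -0.4167, 0.1286], 0.64), ([0.4493, -0.4172, 0.0257], 0.38)]
leg_inner_pivot top [([0.5578, -0.2283, 0.0237], 0.57)]
leg_inner_tip top [([0.6691, -0.235, 0.0195], 0.78)]
leg_outer_pivot top [([0.5712, -0.0981, 0.0163], 0.65), ([0.6268, -0.4439, 0.0013], 0.62)]
leg_outer_tip top []
trivet top []
pos [ 0.4497 -0.4153  0.2125] t [0.1648 0.1743 0.0124] j [-0.94  0.53  1.25 -0.    1.36 -0.68] F [ 0.1  0.5 -0.1] g 0.0881 t 50.5
```

View pics/z12.png

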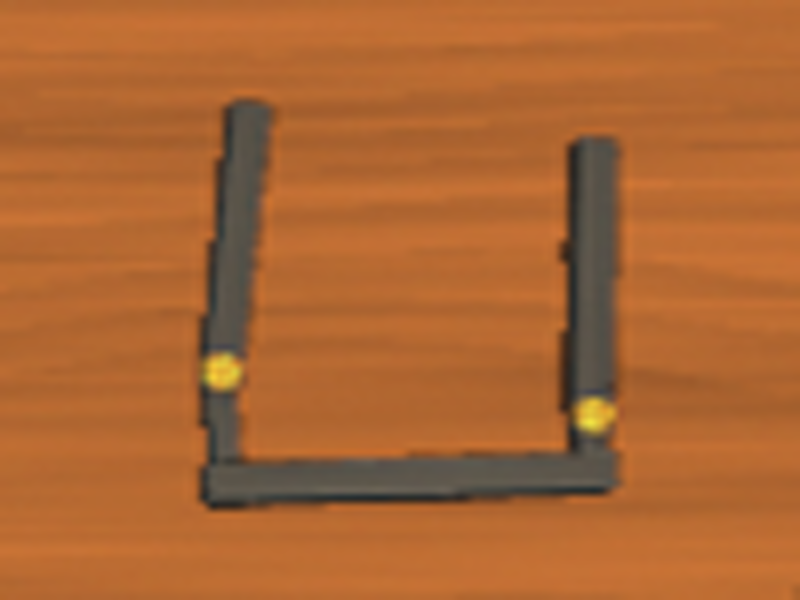

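The trivet is clear: pivots at zoom (593,413) and (221,370), tips at (595,140) and (248,103), spine along the bottom. Computing the fold waypoints.

```bash
cat > fold.py <<'E'
from h import *
px=lambda u,v:back("top",(300+u/8-.5,140+v/7.5-.5),.02)[:2]
ip,op,it,ot,s1,s2=[px(*q) for q in((593,413),(221,370),(595,140),(248,103),(215,485),(607,473))]
sp=s1-s2;yaw=np.arctan2(-sp[0],sp[1])
ang=lambda a,b:np.arctan2(b[1]-a[1],b[0]-a[0])
def wp(p,sg,th,r,gap=0):  # th world angle of leg magnitude, sg=+1 inner(ccw) -1 outer
    n=np.array([np.sin(th),-np.cos(th)*1]);o=8+17.5*abs(np.sin(th))+9*abs(np.cos(th))+gap
    q=np.array([np.cos(th),np.sin(th)])*r+n*o;q[1]*=sg;return p+q/1000
if __name__=="__main__":
    print("piv in",ip.round(4),"out",op.round(4),"tips",it.round(4),ot.round(4),"spine yaw",yaw.round(3),"leg yaws",ang(ip,it).round(3),ang(op,ot).round(3))
    for th,r,g in((0,85,20),(0,85,0),(.3,85,0),(.6,85,0),(.9,85,0),(1.2,85,0),(1.4,85,0),(1.6,85,0)):
        print(th,"in",wp(ip,1,th,r,g).round(4),"out",wp(op,-1,th,r,g).round(4))
    go((*wp(ip,1,0,85,25),.15),0)
E
python3 fold.py
```

```text
piv in [ 0.5558 -0.2304] out [ 0.5749 -0.094 ] tips [ 0.6648 -0.2347] [ 0.6819 -0.1065] spine yaw 0.018 leg yaws -0.04 -0.116
0 in [ 0.6408 -0.2674] out [ 0.6599 -0.057 ]
0 in [ 0.6408 -0.2474] out [ 0.6599 -0.077 ]
0.3 in [ 0.6434 -0.2261] out [ 0.6626 -0.0983]
0.6 in [ 0.6402 -0.2033] out [ 0.6594 -0.1211]
0.9 in [ 0.63   -0.1808] out [ 0.6492 -0.1436]
1.2 in [ 0.6123 -0.1611] out [ 0.6314 -0.1633]
1.4 in [ 0.5966 -0.1512] out [ 0.6158 -0.1732]
1.6 in [ 0.579  -0.1447] out [ 0.5982 -0.1797]
pos [ 0.4497 -0.4153  0.2125] t [0.1866 0.1487 0.0624] w [[-0.001, -0.0, -0.256], [-0.001, 0.002, 2.886]] j [-0.94  0.53  1.25 -0.    1.36 -0.68] F [ 0.1  0.5 -0.1] g 0.0881 t 50.5
```

```bash
python3 -m jog '[{"wx":0,"wy":0,"wz":-0.03,"tx":0.02,"ty":0.016,"tz":0,"fingers":1},{"wx":0,"wy":0,"wz":-0.07,"tx":0.045,"ty":0.036,"tz":0,"fingers":0.5},{"wx":0,"wy":0,"wz":-0.11,"tx":0.07,"ty":0.056,"tz":0,"fingers":0},{"wx":0,"wy":0,"wz":-0.15,"tx":0.097,"ty":0.077,"tz":0,"fingers":0},{"wx":0,"wy":0,"wz":-0.19,"tx":0.124,"ty":0.099,"tz":0,"fingers":0},{"wx":0,"wy":0,"wz":-0.22,"tx":0.15,"ty":0.12,"tz":0,"fingers":0},{"wx":0,"wy":0,"wz":-0.256,"tx":0.172,"ty":0.138,"tz":0.01,"fingers":0},{"wx":0,"wy":0,"wz":-0.256,"tx":0.184,"ty":0.147,"tz":0.03,"fingers":0},{"wx":0,"wy":0,"wz":-0.256,"tx":0.1866,"ty":0.1487,"tz":0.06,"fingers":0},{"wx":0,"wy":0,"wz":-0.256,"tx":0.1866,"ty":0.1487,"tz":0.09,"fingers":0},{"wx":0,"wy":0,"wz":-0.256,"tx":0.1866,"ty":0.1487,"tz":0.12,"fingers":0},{"wx":0,"wy":0,"wz":-0.256,"tx":0.1866,"ty":0.1487,"tz":0.14,"fingers":0}]' 20
python3 -m jog '[{"wx":0,"wy":0,"wz":0,"tx":0,"ty":0,"tz":0.005,"fingers":0},{"wx":0,"wy":0,"wz":0,"tx":0,"ty":0,"tz":0.01,"fingers":0},{"wx":0,"wy":0,"wz":0,"tx":0,"ty":0,"tz":0.01,"fingers":0},{"wx":0,"wy":0,"wz":0,"tx":0,"ty":0,"tz":0.01,"fingers":0},{"wx":0,"wy":0,"wz":0,"tx":0,"ty":0,"tz":0.01,"fingers":0}]'
python3 -c "
from h import *
go((.641,-.272,.008),0)"
```

```text
clock: 51.5
eef_pos: [0.6398, -0.2716, 0.0691]
ee_rot: [[-0.0, 1.0, -0.004], [1.0, 0.0, 0.002], [0.002, -0.004, -1.0]]
contact_force: [0.5, -0.5, -0.1]
grip_width: 0.0169
clock: 51.92
eef_pos: [0.6405, -0.2719, 0.0609]
ee_rot: [[-0.0, 1.0, -0.002], [1.0, 0.0, 0.001], [0.001, -0.002, -1.0]]
contact_force: [0.1, -0.0, -1.0]
grip_width: 0.0007
pos [ 0.6405 -0.2719  0.0609] t [-0.0001  0.0006  0.0529] w [[-0.002, -0.001, 0.0], [0.001, -0.003, -3.141]] j [-0.57  0.85  1.09 -0.    1.2  -0.57] F [ 0.1 -0.  -1. ] g 0.0007 t 51.9
```

```bash
python3 -m jog '[{"wx":0,"wy":0,"wz":0,"tx":0,"ty":0.0005,"tz":0.025,"fingers":0},{"wx":0,"wy":0,"wz":0,"tx":0,"ty":0.0005,"tz":0.045,"fingers":0},{"wx":0,"wy":0,"wz":0,"tx":0,"ty":0.0005,"tz":0.053,"fingers":0},{"wx":0,"wy":0,"wz":0,"tx":0.012,"ty":0.0005,"tz":0.053,"fingers":0},{"wx":0,"wy":0,"wz":0,"tx":0.0246,"ty":0.0005,"tz":0.053,"fingers":0},{"wx":0,"wy":0,"wz":0,"tx":0.035,"ty":0.002,"tz":0.053,"fingers":0},{"wx":0,"wy":0,"wz":0,"tx":0.046,"ty":0.003,"tz":0.053,"fingers":0},{"wx":0,"wy":0,"wz":0,"tx":0.057,"ty":0.002,"tz":0.053,"fingers":0},{"wx":0,"wy":0,"wz":0,"tx":0.069,"ty":0,"tz":0.053,"fingers":0},{"wx":0,"wy":0,"wz":0,"tx":0.08,"ty":-0.005,"tz":0.053,"fingers":0},{"wx":0,"wy":0,"wz":0,"tx":0.091,"ty":-0.011,"tz":0.053,"fingers":0},{"wx":0,"wy":0,"wz":0,"tx":0.101,"ty":-0.019,"tz":0.053,"fingers":0}]'
python3 -c "
from h import *
go((.597,-.151,.008),0);go((.5775,-.1445,.008),0)"
```

```text
clock: 52.92
eef_pos: [0.6214, -0.1695, 0.0084]
ee_rot: [[-0.001, 1.0, -0.0], [1.0, 0.001, 0.001], [0.001, -0.0, -1.0]]
contact_force: [1.7, -1.6, -0.0]
grip_width: 0.0004
pos [ 0.6214 -0.1695  0.0084] t [ 0.0185 -0.0244  0.0005] w [[-0.0, -0.001, 0.001], [0.001, -0.001, -3.141]] j [-0.45  0.81  1.32  0.    1.   -0.45] F [ 1.7 -1.6 -0. ] g 0.0004 t 52.9
pos [ 0.6214 -0.1695  0.0084] t [ 0.025  -0.0439  0.0005] w [[-0.0, -0.001, 0.001], [0.001, -0.001, -3.141]] j [-0.45  0.81  1.32  0.    1.   -0.45] F [ 1.7 -1.6 -0. ] g 0.0004 t 52.9
```

```bash
python3 -m jog '[{"wx":0,"wy":0,"wz":0,"tx":0.008,"ty":-0.008,"tz":0,"fingers":0},{"wx":0,"wy":0,"wz":0,"tx":0.014,"ty":-0.016,"tz":0,"fingers":0},{"wx":0,"wy":0,"wz":0,"tx":0.0185,"ty":-0.0244,"tz":0,"fingers":0},{"wx":0,"wy":0,"wz":0,"tx":0.021,"ty":-0.031,"tz":0,"fingers":0},{"wx":0,"wy":0,"wz":0,"tx":0.023,"ty":-0.037,"tz":0,"fingers":0},{"wx":0,"wy":0,"wz":0,"tx":0.024,"ty":-0.041,"tz":0,"fingers":0},{"wx":0,"wy":0,"wz":0,"tx":0.024,"ty":-0.041,"tz":0,"fingers":0}]'
python3 -m jog '[{"wx":0,"wy":0,"wz":0,"tx":0,"ty":-0.001,"tz":0,"fingers":0},{"wx":0,"wy":0,"wz":0,"tx":0,"ty":-0.002,"tz":0,"fingers":0},{"wx":0,"wy":0,"wz":0,"tx":0,"ty":-0.002,"tz":0,"fingers":0}]'
python3 -c "
from h import *
bot.snapshot('scene');lm('leg_inner_tip','scene',2);go((.5775,-.1445,.008),0)"
```

```text
clock: 53.5
eef_pos: [0.5799, -0.1452, 0.0087]
ee_rot: [[-0.001, 1.0, -0.001], [1.0, 0.001, 0.001], [0.001, -0.001, -1.0]]
contact_force: [-0.1, -0.2, 0.2]
grip_width: 0.0007
clock: 53.75
eef_pos: [0.5779, -0.1452, 0.0086]
ee_rot: [[-0.0, 1.0, -0.001], [1.0, 0.0, 0.001], [0.001, -0.001, -1.0]]
contact_force: [-0.4, -0.6, 0.6]
grip_width: 0.0004
leg_inner_tip scene []
pos [ 0.5779 -0.1452  0.0086] t [ 0.0007 -0.0004  0.0006] w [[-0.001, -0.001, 0.001], [0.001, -0.001, -3.141]] j [-0.44  0.73  1.49  0.    0.92 -0.44] F [0.3 0.3 0.9] g 0.0005 t 53.9
```

```bash
python3 -m jog '[{"wx":0,"wy":0,"wz":0,"tx":0,"ty":-0.002,"tz":0,"fingers":0},{"wx":0,"wy":0,"wz":0,"tx":0,"ty":-0.003,"tz":0,"fingers":0},{"wx":0,"wy":0,"wz":0,"tx":0,"ty":-0.003,"tz":0,"fingers":0}]'
python3 -m jog '[{"wx":0,"wy":0,"wz":0,"tx":0,"ty":0.01,"tz":0,"fingers":0},{"wx":0,"wy":0,"wz":0,"tx":0,"ty":0.02,"tz":-0.02,"fingers":0},{"wx":0,"wy":0,"wz":0,"tx":0.01,"ty":0.04,"tz":-0.05,"fingers":0},{"wx":0,"wy":0,"wz":0,"tx":0.04,"ty":0.05,"tz":-0.08,"fingers":0},{"wx":0,"wy":0,"wz":0,"tx":0.07,"ty":0.07,"tz":-0.08,"fingers":0},{"wx":0,"wy":0,"wz":0,"tx":0.09,"ty":0.08,"tz":-0.08,"fingers":0}]'
python3 - <<'E'
from h import *
im=bot.snapshot("scene")[:,:,::-1]
cv2.imwrite("pics/z13.png",cv2.resize(im[215:290,185:285],(800,600),interpolation=cv2.INTER_CUBIC))
lm('leg_inner_tip','scene',2);lm('leg_inner_pivot','scene',2);lm('trivet','scene',2);lm('leg_outer_pivot','scene',2)
go((.66,-.055,.008),0)
E
```

```text
clock: 54.1
eef_pos: [0.5753, -0.1454, 0.0087]
ee_rot: [[-0.0, 1.0, 0.0], [1.0, 0.0, 0.001], [0.001, 0.0, -1.0]]
contact_force: [3.4, 0.7, -1.7]
grip_width: 0.0003
clock: 54.6
eef_pos: [0.6568, -0.0533, 0.0909]
ee_rot: [[-0.001, 1.0, 0.003], [1.0, 0.001, -0.0], [-0.0, 0.003, -1.0]]
contact_force: [-0.6, 0.2, -1.3]
grip_width: 0.0003
leg_inner_tip scene [([0.5525, -0.119, 0.0223], 0.77), ([0.7887, -0.0197, 0.0078], 0.64)]
leg_inner_pivot scene [([0.5527, -0.235, 0.021], 0.6)]
trivet scene [([0.6072, -0.1605, 0.0021], 0.58)]
leg_outer_pivot scene [([0.5735, -0.0965, 0.0187], 0.58)]
pos [ 0.6545 -0.0562  0.0882] t [0.0011 0.0056 0.0802] w [[-0.001, -0.001, -0.0], [-0.001, 0.002, 3.142]] j [-0.26  0.74  1.23  0.    1.17 -0.26] F [ 0.4 -0.3 -0.3] g 0.0004 t 54.9
```

View pics/z13.png

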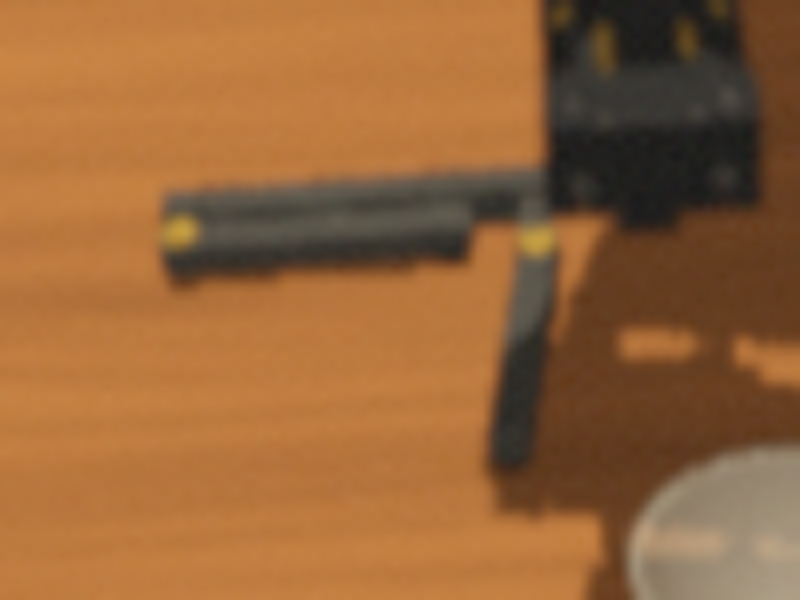

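The inner leg lies flat along the spine (zoom 170–470, about 230) and the trivet hasn't moved. Next the outer leg.

```bash
python3 -m jog '[{"wx":0,"wy":0,"wz":0,"tx":0.001,"ty":0.0056,"tz":0.03,"fingers":0},{"wx":0,"wy":0,"wz":0,"tx":0.001,"ty":0.0056,"tz":0.06,"fingers":0},{"wx":0,"wy":0,"wz":0,"tx":0.001,"ty":0.0056,"tz":0.076,"fingers":0},{"wx":0,"wy":0,"wz":0,"tx":0.001,"ty":0.0056,"tz":0.08,"fingers":0},{"wx":0,"wy":0,"wz":0,"tx":-0.01,"ty":0.0056,"tz":0.08,"fingers":0},{"wx":0,"wy":0,"wz":0,"tx":-0.021,"ty":0.006,"tz":0.08,"fingers":0},{"wx":0,"wy":0,"wz":0,"tx":-0.032,"ty":0.007,"tz":0.08,"fingers":0},{"wx":0,"wy":0,"wz":0,"tx":-0.042,"ty":0.008,"tz":0.08,"fingers":0},{"wx":0,"wy":0,"wz":0,"tx":-0.053,"ty":0.007,"tz":0.08,"fingers":0},{"wx":0,"wy":0,"wz":0,"tx":-0.065,"ty":0.005,"tz":0.08,"fingers":0},{"wx":0,"wy":0,"wz":0,"tx":-0.076,"ty":0.001,"tz":0.08,"fingers":0},{"wx":0,"wy":0,"wz":0,"tx":-0.088,"ty":-0.005,"tz":0.08,"fingers":0}]'
python3 -c "
from h import *
go((.616,-.173,.008),0);go((.604,-.178,.008),0)"
```

```text
clock: 55.85
eef_pos: [0.6492, -0.1453, 0.0083]
ee_rot: [[-0.0, 1.0, -0.001], [1.0, 0.0, 0.0], [0.0, -0.001, -1.0]]
contact_force: [1.1, 1.8, 0.8]
grip_width: 0.0007
pos [ 0.6492 -0.1453  0.0083] t [-0.0277 -0.0332  0.0003] w [[-0.001, -0.0, 0.0], [0.001, -0.001, -3.142]] j [-0.4   0.85  1.24  0.    1.05 -0.4 ] F [1.1 1.8 0.8] g 0.0007 t 55.9
pos [ 0.6492 -0.1453  0.0083] t [-0.0327 -0.0452  0.0003] w [[-0.001, -0.0, 0.0], [0.001, -0.001, -3.142]] j [-0.4   0.85  1.24  0.    1.05 -0.4 ] F [1.1 1.8 0.8] g 0.0007 t 55.9
```

```bash
python3 -m jog '[{"wx":0,"wy":0,"wz":0,"tx":-0.008,"ty":-0.007,"tz":0,"fingers":0},{"wx":0,"wy":0,"wz":0,"tx":-0.016,"ty":-0.015,"tz":0,"fingers":0},{"wx":0,"wy":0,"wz":0,"tx":-0.022,"ty":-0.024,"tz":0,"fingers":0},{"wx":0,"wy":0,"wz":0,"tx":-0.0277,"ty":-0.033,"tz":0,"fingers":0},{"wx":0,"wy":0,"wz":0,"tx":-0.03,"ty":-0.039,"tz":0,"fingers":0},{"wx":0,"wy":0,"wz":0,"tx":-0.032,"ty":-0.044,"tz":0,"fingers":0},{"wx":0,"wy":0,"wz":0,"tx":-0.033,"ty":-0.047,"tz":0,"fingers":0},{"wx":0,"wy":0,"wz":0,"tx":-0.033,"ty":-0.047,"tz":0,"fingers":0}]'
python3 -m jog '[{"wx":0,"wy":0,"wz":0,"tx":0,"ty":-0.002,"tz":0,"fingers":0},{"wx":0,"wy":0,"wz":0,"tx":0,"ty":-0.003,"tz":0,"fingers":0},{"wx":0,"wy":0,"wz":0,"tx":0,"ty":-0.003,"tz":0,"fingers":0}]'
python3 -c "
from h import *
go((.6,-.178,.008),0)"
```

```text
clock: 56.52
eef_pos: [0.6017, -0.1785, 0.0084]
ee_rot: [[-0.0, 1.0, -0.001], [1.0, 0.0, 0.0], [0.0, -0.001, -1.0]]
contact_force: [-0.7, -0.7, 0.1]
grip_width: 0.0004
clock: 56.77
eef_pos: [0.5987, -0.1785, 0.0085]
ee_rot: [[-0.0, 1.0, -0.001], [1.0, 0.0, -0.0], [-0.0, -0.001, -1.0]]
contact_force: [0.2, -1.0, 0.5]
grip_width: 0.0003
pos [ 0.5987 -0.1785  0.0085] t [0.0005 0.0013 0.0005] w [[-0.001, 0.0, 0.0], [-0.0, -0.001, -3.141]] j [-0.48  0.78  1.39 -0.    0.97 -0.48] F [ 0.2 -1.   0.5] g 0.0003 t 56.8
```

```bash
python3 -m jog '[{"wx":0,"wy":0,"wz":0,"tx":0,"ty":-0.002,"tz":0,"fingers":0},{"wx":0,"wy":0,"wz":0,"tx":0,"ty":-0.003,"tz":0,"fingers":0},{"wx":0,"wy":0,"wz":0,"tx":0,"ty":-0.003,"tz":0,"fingers":0}]'
python3 -m jog '[{"wx":0,"wy":0,"wz":0,"tx":0,"ty":0.01,"tz":0,"fingers":0},{"wx":0,"wy":0,"wz":0,"tx":0,"ty":0.02,"tz":-0.02,"fingers":0},{"wx":0,"wy":0,"wz":0,"tx":0,"ty":0.03,"tz":-0.05,"fingers":0},{"wx":0,"wy":0,"wz":0,"tx":0,"ty":0.03,"tz":-0.09,"fingers":0},{"wx":0,"wy":0,"wz":0,"tx":0.02,"ty":0,"tz":-0.13,"fingers":0},{"wx":0,"wy":0,"wz":0,"tx":0.05,"ty":-0.03,"tz":-0.17,"fingers":0},{"wx":0,"wy":0,"wz":0,"tx":0.08,"ty":-0.06,"tz":-0.2,"fingers":0},{"wx":0,"wy":0,"wz":0,"tx":0.11,"ty":-0.09,"tz":-0.22,"fingers":0},{"wx":0,"wy":0,"wz":0,"tx":0.14,"ty":-0.12,"tz":-0.23,"fingers":0},{"wx":0,"wy":0,"wz":0,"tx":0.17,"ty":-0.15,"tz":-0.23,"fingers":0},{"wx":0,"wy":0,"wz":0,"tx":0.2,"ty":-0.18,"tz":-0.23,"fingers":0},{"wx":0,"wy":0,"wz":0,"tx":0.22,"ty":-0.2,"tz":-0.23,"fingers":0}]'
python3 - <<'E'
from h import *
im=bot.snapshot("scene")[:,:,::-1]
z=lambda x,y,w,h:cv2.resize(im[y:y+h,x:x+w],(400,300),interpolation=cv2.INTER_CUBIC)
cv2.imwrite("pics/z14.png",np.vstack([np.hstack([z(185,215,100,75),z(110,180,80,60)]),np.hstack([z(270,190,130,97),cv2.resize(im,(400,300))])]))
for q in("leg_inner_tip","leg_inner_pivot","leg_outer_tip","leg_outer_pivot","trivet","lid","lifter"):lm(q,"scene",1)
go((.4,.0,.24),0)
E
```

```text
clock: 57.02
eef_pos: [0.5961, -0.1786, 0.0086]
ee_rot: [[-0.0, 1.0, 0.001], [1.0, 0.0, -0.001], [-0.001, 0.001, -1.0]]
contact_force: [4.4, -0.4, -1.4]
grip_width: 0.0004
clock: 58.02
eef_pos: [0.4153, 0.0213, 0.2368]
ee_rot: [[0.0, 1.0, 0.0], [1.0, -0.0, -0.001], [-0.001, 0.0, -1.0]]
contact_force: [1.3, 0.2, 0.2]
grip_width: 0.0004
leg_inner_tip scene [([0.6306, 0.144, 0.0672], 0.55)]
leg_inner_pivot scene []
leg_outer_tip scene [([0.4473, -0.4179, -0.0033], 0.56)]
leg_outer_pivot scene [([0.5795, -0.0974, 0.0234], 0.75)]
trivet scene [([0.6101, -0.1637, -0.0029], 0.56)]
lid scene [([0.633, 0.1451, 0.0687], 0.79)]
lifter scene [([0.4494, -0.411, 0.1309], 0.67)]
pos [0.4178 0.0194 0.2362] t [-0.0195 -0.0178 -0.0038] w [[-0.0, 0.0, -0.001], [0.001, 0.001, 3.141]] j [-0.23  0.08  1.79 -0.    1.27 -0.23] F [-0.6 -1.  -0.6] g 0.0009 t 58.4
```

View pics/z14.png

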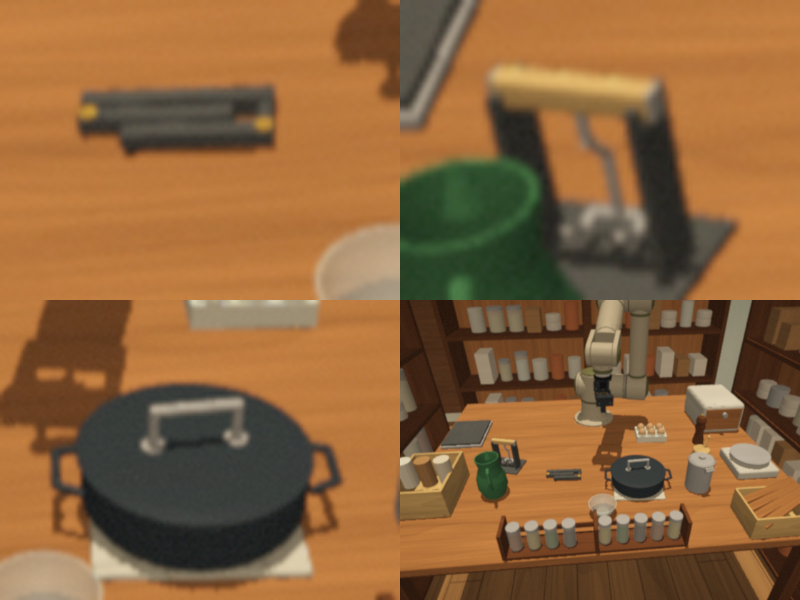

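The last picture shows both legs folded parallel to the spine, the lifter hanging in its notches, the lid level on the casserole, and the robot clear of everything. Handing in.

```bash
python3 -c "
from station import bot
print(bot.hand_in())"
```

```text
the job is handed in; nothing more can be done
None
```

I finished the whole sequence in about 58 s of the 210 s allowed and handed the job in. No verdict was reported.

**What was done:**
- I lifted the lid with the lifter, laid it on the open trivet, and hung the lifter up.
- The three potatoes that were there went side by side into the casserole.
- I re-hooked the lid, set it back, and hung the lifter in its stand again.
- The inner leg was folded first, then the outer leg over it, each until it pushed back with about 3–4 N at its stop.

**Last checks:**
- **Potatoes:** all three were seen inside the casserole before the lid went back on.
- **Lid:** its weight came off the lifter exactly at the seated height. It looks level, and the position fits put it within about 1.5 mm of where it started.
- **Lifter:** it hangs in the notches. The network put the handle at (0.449, -0.411, 0.131), about 4 mm from the rest point I had measured.
- **Trivet:** both legs lie parallel to the spine, and the trivet shifted by only a few millimetres at most.
- **Surroundings:** nothing around it looks moved, and the robot stands clear.

**What disagreed or failed:**
- The two cameras differed by about 5–10 mm on the casserole and lid centres. I trusted the top camera because it matched the arm's own lift position, and the lid then seated without resistance.
- In the last picture the network gave wrong spots for both leg tips and missed the inner pivot. For the folded legs I relied on the picture and the stop forces instead.

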